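# Take the scraper off its hook and stand it in the blade caddy

### The arm

A 6-joint arm with a two-finger parallel gripper is mounted at the origin on the work surface. World frame = base frame: x ahead of the robot, y to its left, z up, the work surface at z = 0. Lengths are in m, angles in rad, forces in N, time in s.
With the tool pointing down it reaches from about 0.3 to 0.775 m from the base axis. Payload 14.6 kg.
Tool frame: the origin (TCP) lies midway between the tips of the shut fingers; the grasp point (between the pads) lies 19 mm behind it (tcp_to_grasp is the distance from the TCP to the grasp point, in m); z points along the fingers, y is the line along which they close (so a half turn about z gives the same grasp; the last joint's range is limited). The gripper opens to 94 mm and grips with 3 to 60 N. Pads are 16 mm wide; open, the fingers measure 119 mm over their backs; the gripper's body (75 mm by 177 mm) begins 78 mm behind the grasp point.
Start: joints at [1.058, 0.3, 1.521, -0, 1.321, -0.067], TCP at [0.237, 0.496, 0.18] pointing down, gripper open.
Joint ranges: [-3.03, 3.03], [-0.79, 2.21], [0.23, 2.52], [-1.04, 4.18], [0, 3.07], [-2.55, 2.55]. Speed limits (rad/s): [2.22, 2.22, 2.57, 3.14, 3.14, 3.14].

### API

Orientations are given as [roll, pitch, yaw] about the fixed x, y, z axes, in that order (R = Rz(yaw) Ry(pitch) Rx(roll)).
In Python, from station import * gives the robot as it stands.
- The arm moves only by the tool send_rows, never from a script. Its argument "motion" is a list of rows, each a list of 3 entries, a list of its own where there are three numbers: the shift along the tool's x, y, z in units of 0.03 m (1.0 is 0.03 m), then the turn, a rotation vector about the tool's x, y, z in units of 0.12 rad (1.0 is 0.12 rad), then the opening, from -1 (shut) to 1 (fully open). In form: [[[x, y, z], [rx, ry, rz], grip], ...]. A call has 1 to 12 rows; each row shifts and turns the commanded pose from where the row before left it, along the tool's axes as they then stand; what a row does not reach is not made up. A row lasts 1/10 s, in which the tool goes at most 50 mm and 8.59 degrees, less where a joint would pass 70% of its speed; a pose out of reach is approached as far as the arm can. A call with a number of a shift or a turn outside -1 to 1 is refused whole. A call with a gripper value outside its range is refused whole. The fingers move at their own pace and stop on an object; "squeeze" is the grip in N (left out, the last holds). Time passes only in rows, so rows that do not move let the fingers close. It gives the time, the measured TCP pose, the force, the opening and the grip force at its end, in the units of the state.
- get_obs(): the state, without advancing time (a new reading comes with each control period).
- camera(name): name is "side" or "top" or "wrist"; returns a dict with "pixels" (400x640x3 uint8, red, green, blue), "depth" (400x640 float32, m along the optical axis (not along the pixel's ray), 0 where there is no reading), "fx", "fy", "cx", "cy" (pixels), "rvec" (rotation vector, rad) and "tvec" (3), from world to camera coordinates, as OpenCV has them. Camera axes: x right, y down, z forward; pixel columns grow to the right and rows downward; lengths in m; the calibration is good to about 2 mm. A picture is of the moment at which its call begins.
- hand_in(): hands the job in; it is judged then, once.
The state is a dict: "time_s": time; "qpos": joint angles; "joint_vel": joint speeds; "tau": joint torques, N m; "ee_pos": TCP position; "eef_rot": TCP orientation; "force": force on the tool from outside, world axes, zero at the start; "moment": the same for the moment, N m; "grip_width": finger opening in m; "grip_force": force on a finger pad.
Only numpy, scipy, OpenCV 4.12 (cv2) and the standard library are available. Lean on these libraries where they do the work, as an engineer would, in place of code of your own. Each camera call takes 0.05 s, during which the arm holds its last target. There are 200 camera calls.

### The job

Lift the red-handled scraper up and off its hook on the rack and stand it, blade down, in the free front slot of the wooden blade caddy, with the blade fully home and the handle upright. Ease it in gently: feel for the slot and never ram the blade against the wood. Leave every other tool hanging or standing as it is, do not disturb the loose tub, and let go at the end.

Things in the scene. Friction and masses are not known exactly. Their poses are not given: they have to be found in the camera images.
- scraper: Red-handled scraper to move, 200 mm long, about 0.2 kg (varies), hanging upright on one of the rack's hooks, x and y parallel to the rack's. Origin: centre of the blade's bottom edge, 76 mm above the table at the start; z up along the handle, y across the blade, x through it. Steel blade 5 mm thick (x), 60 wide (y), z = 0 to 50 mm; ferrule 12 x 26 mm, z = 46 to 58 mm.
- scraper_grip (a point): Good place to grip the scraper, near its centre of mass: on the axis of its flat red handle, 77 mm above the foot. The handle is 18 mm (x) by 20 mm (y), z = 50 to 160 mm; grip it across the 20 mm (y).
- scraper_loop (a point): Middle of the underside of the top bar of the scraper's rectangular steel hanging loop, 194 mm above its foot; this rests on the hook, about which it swings freely fore and aft. Opening 26 mm wide (y), from z = 160 to 194 mm; bars 6 mm thick (x); 36 mm wide over all; top at 200 mm.
- rack: Fixed open steel rack, origin on the table, front facing its own -x towards the robot; yaw varies. Posts at x = 30, y = +-200 mm, 368 mm tall, on feet 40 mm wide reaching from x = -55 to 75 mm, 12 mm high. Wooden rail between the posts at x = 30 mm, z = 256 to 280 mm, carrying three hooks at y = -120, 0, 120 mm.
- hook0 (a point): On top of the rack's hook at y = -120 mm, where a tool hangs: x = -35, z = 270 mm in the rack's frame. Each hook is a level flat steel strap 12 mm wide (y), 4 mm thick, from the rail forward to x = -52 mm, where an upright lip 4 mm thick rises 16 mm above it. A tool must rise over 16 mm (under 30 mm, or its loop catches the strap from below), then come 30 mm or more forward.
- hook1 (a point): The like point on the middle hook, y = 0.
- hook2 (a point): The like point on the hook at y = 120 mm.
- lamp (a point): Middle of the underside of the lamp batten above the hooks: x = -30 to 0 mm, y = +-215 mm, z = 345 to 369 mm in the rack's frame. Batten and hooks leave no room for a gripper from straight above; one tilted about 40 degrees, its body leaning to the front of the rack (fingers pointing down and to the rack's +x), gets in.
- caddy: Fixed wooden blade caddy, a block 110 x 110 mm, 50 mm high, origin at the centre of its underside; its front faces its own -x, its yaw varies. Two slots in the top face, each 8 mm (x) by 64 mm (y), 38 mm deep, with 1 mm chamfered edges: the free one at x = -27 mm (front), the one at x = +27 mm (rear) holds the green scraper. Slot floors are 12 mm above the table.
- caddy_hole0 (a point): Centre of the mouth of the caddy's free front slot, level with the caddy's top (z = 50 mm); axes as the caddy's: x across the slot's 8 mm, y along its 64 mm, z up; the slot's floor is 38 mm below. A fully seated scraper has its origin 38 mm below this point.
- spare: A like scraper with a green handle (same shape and size), standing in the caddy's rear slot, blade down. Leave it there. Origin and axes as the red scraper.
- spatula: Dark-handled wooden spatula, pale blade 50 mm wide (y), 7 mm thick, 200 mm long with the same handle size and loop; hangs on the rack. Leave it hanging. Origin at its foot, z up.
- skimmer: Blue-handled skimmer, round metal disc 68 mm across, 200 mm long with the same handle size and loop; hangs on the rack. Leave it hanging. Origin at its foot, z up.
- small_tub: Empty clear plastic tub 140 x 100 x 55 mm, loose on the table. Leave it alone. Origin at the centre of its underside.
Things that resemble listed ones, but are neither listed nor needed, are in the scene too. What is shaped like the spare but purple is not meant.

How it is judged:
By the outcome, as a careful person would: the job done as asked, in the order asked, and still so for the second after the job is handed in, with the robot touching nothing.
It also fails if it takes over 61 s, if anything falls off the work surface, if the arm or the gripper's body presses on something with over 40 N, if the wrist force passes 120 N, or if a joint passes its speed limit or range.

## Working session

There is one attempt and no reset: what is moved stays moved. The work goes in short steps, Python scripts to look and compute and a tool call to move; the robot and the scene stay as the last step left them, time stands still between calls to the robot, and variables do not carry over. Pictures are saved under pics/ and viewed, at most 10 in all, crops included, and the job is handed in when it is done.

Besides the shell and the picture viewer there is one more tool, called after "Emit:" as name([rows], argument=value, ...), one row to a line, values as JSON. send_rows: Moves the arm, as the interface text tells. Its arguments: {"type":"object","properties":{"motion":{"type":"array"},"squeeze":{"type":"number"}},"required":["motion"]}

```bash
mkdir -p pics; ls
cat > h.py <<'E'
from station import *
import numpy as np, cv2
from scipy.spatial.transform import Rotation as R
def cam(n):
    c=camera(n); c['R']=R.from_rotvec(np.ravel(c['rvec'])).as_matrix(); c['t']=np.ravel(c['tvec']); return c
def world(c,u,v,d=None):
    if d is None: d=c['depth'][int(v),int(u)]
    p=np.array([(u-c['cx'])/c['fx']*d,(v-c['cy'])/c['fy']*d,d]); return c['R'].T@(p-c['t'])
def cloud(c):
    v,u=np.mgrid[0:400,0:640]; d=c['depth']
    P=np.stack([(u-c['cx'])/c['fx']*d,(v-c['cy'])/c['fy']*d,d],-1); return (P-c['t'])@c['R']
def proj(c,p):
    q=c['R']@np.array(p)+c['t']; return q[0]/q[2]*c['fx']+c['cx'],q[1]/q[2]*c['fy']+c['cy']
def save(n,img): cv2.imwrite('pics/'+n,cv2.cvtColor(img,cv2.COLOR_RGB2BGR))
E
python3 - <<'E'
from h import *
import pickle
for n in('side','top'):
    c=cam(n); save(n+'0.png',c['pixels']); pickle.dump(c,open(n+'0.pkl','wb'))
    print(n,c['fx'],-c['R'].T@c['t'])
o=get_obs(); print({k:np.round(v,3) for k,v in o.items()})
E
```

```text
pics
side 383.8647120438199 [ 0.33764172 -0.63712261  1.03747528]
top 437.8738352096116 [ 0.37615189 -0.00567856  1.58877891]
{'time_s': np.float64(0.1), 'qpos': array([ 1.058,  0.3  ,  1.522,  0.   ,  1.321, -0.067]), 'joint_vel': array([-0.001, -0.002, -0.001,  0.   ,  0.001, -0.   ]), 'tau': array([ 2.0000e-03, -5.3265e+01, -3.5328e+01,  7.1000e-02,  2.3000e-02,
       -0.0000e+00]), 'ee_pos': array([0.237, 0.496, 0.179]), 'eef_rot': array([-3.141, -0.   ,  2.696]), 'force': array([-0.248, -0.306, -0.263]), 'moment': array([ 0.03 , -0.01 , -0.054]), 'grip_force': np.float64(0.0), 'grip_width': np.float64(0.094)}
```

View pics/side0.png

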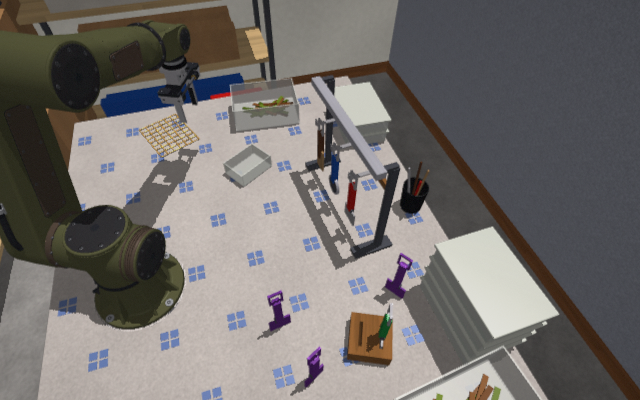

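View pics/top0.png

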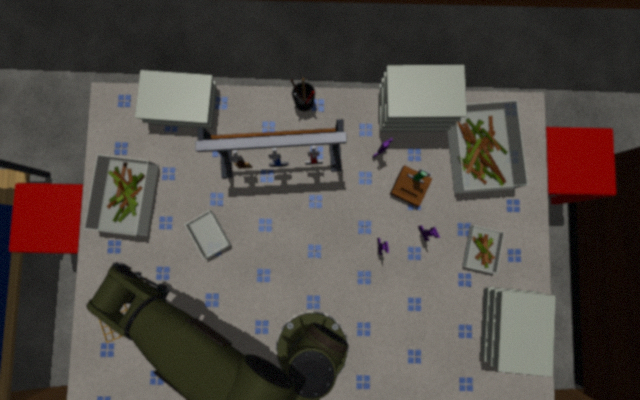

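The side view shows the red scraper at (352,197), the blue skimmer at (335,172), the dark spatula at (320,150) and the caddy at (370,338). The caddy's free slot is at (361,331) and its green scraper at (385,325). Purple decoys stand at (278,312), (315,365) and (400,275). In the top view the batten runs (197,143) to (346,138), and the caddy is at (411,186) with its slot on the lower left.

Candidates for the scraper: red at side (352,197) / top (313,157), green (385,325), and the purple decoys. I choose the red one and will crop it to check.

Run:
```python
from h import *
import pickle
S=pickle.load(open('side0.pkl','rb'));T=pickle.load(open('top0.pkl','rb'))
a=cv2.resize(S['pixels'][130:230,290:410],None,fx=5,fy=5,interpolation=2)[:, :400+0]
b=cv2.resize(S['pixels'][295:375,330:410],None,fx=5,fy=5,interpolation=2)
img=np.zeros((580,800,3),np.uint8); img[:500,:400]=cv2.resize(S['pixels'][130:230,310:390],(400,500),interpolation=2); img[:400,400:]=b
save('crop1.png',img)
for n,c in(('side',S),('top',T)):
    P=cloud(c); I=c['pixels'].astype(int); ok=c['depth']>0
    r,g,bb=I[...,0],I[...,1],I[...,2]
    reg=(P[...,0]>.3)&(P[...,0]<.95)&(abs(P[...,1])<.5)&ok
    red=reg&(r>90)&(g<50)&(bb<50)&(P[...,2]>.05)
    print(n,'red',red.sum(),np.round(np.median(P[red],0),4),np.round(np.percentile(P[red],[2,98],axis=0),3).tolist() if red.sum() else '')
    gr=reg&(g>r+30)&(g>bb+20)&(P[...,2]>.05)&(P[...,2]<.25)
    print('green',gr.sum(),np.round(np.median(P[gr],0),4),np.round(np.percentile(P[gr],[2,98],axis=0),3).tolist())
    bat=reg&(P[...,2]>.355)&(P[...,2]<.38)&(P[...,0]>.5)
    q=P[bat][:,:2].astype(np.float32)
    print('batten',bat.sum(),np.median(P[bat][:,2]),cv2.minAreaRect(q), cv2.fitLine(q,cv2.DIST_HUBER,0,.01,.01).ravel())
    g0=np.median(P[gr],0)
    cad=reg&(abs(P[...,2]-.05)<.006)&(np.hypot(P[...,0]-g0[0],P[...,1]-g0[1])<.12)&(r>g+25)
    q=P[cad]; print('caddy',cad.sum(),np.median(q[:,2]),cv2.minAreaRect(q[:,:2].astype(np.float32)))
    print('table z',np.median(P[reg&(P[...,2]<.02)][:,2]))
```

```text
side red 125 [ 0.6407 -0.0026  0.1862] [[0.634, -0.005, 0.124], [0.873, 0.018, 0.235]]
green 146 [ 0.5958 -0.3602  0.1325] [[0.591, -0.365, 0.075], [0.605, -0.346, 0.177]]
batten 1609 0.36734803423761586 ((0.6714828014373779, 0.12750834226608276), (0.06941959261894226, 0.4297129511833191), 4.839084148406982) [ 0.09358634 -0.9956112   0.657119    0.08062759]
caddy 1345 0.04930504056465921 ((0.5779166221618652, -0.34198468923568726), (0.11118969321250916, 0.11031846702098846), 65.28515625)
table z -0.0006299884154004926
top red 0 [nan nan nan] 
green 17 [ 0.5994 -0.3472  0.1732] [[0.595, -0.356, 0.153], [0.606, -0.343, 0.178]]
batten 1874 0.368759731304 ((0.6723756790161133, 0.13097664713859558), (0.06968995928764343, 0.4301900565624237), 4.64404821395874) [ 0.08079173 -0.996731    0.6557639   0.13088262]
caddy 604 0.05009815439117167 ((0.5771975517272949, -0.33932092785835266), (0.10683834552764893, 0.10828491300344467), 64.40325927734375)
table z 0.0006893488253004005
  return _methods._mean(a, axis=axis, dtype=dtype,
  ret = um.true_divide(
```

View pics/crop1.png

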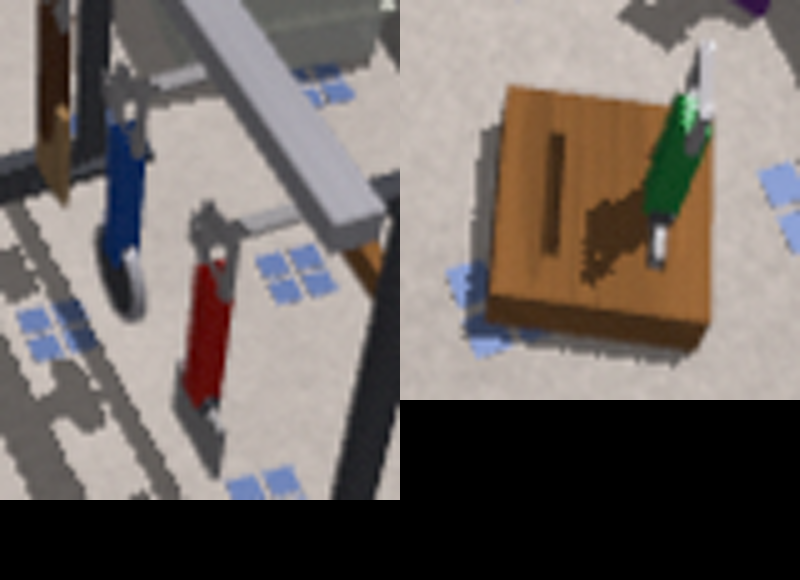

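The crop confirms the choice: a flat red handle with a steel blade on the right-hand hook (hook0). The caddy's free slot is on the robot's side. Next I work out the pre-grasp pose.

```bash
cat >> h.py <<'E'
def Rt(yaw,tilt):
    z=np.array([np.sin(tilt)*np.cos(yaw),np.sin(tilt)*np.sin(yaw),-np.cos(tilt)]); y=np.array([-np.sin(yaw),np.cos(yaw),0])
    return np.stack([np.cross(y,z),y,z],1)
def cur():
    o=get_obs(); return np.array(o['ee_pos']),R.from_euler('xyz',o['eef_rot']).as_matrix()
def rel(p1,R1,p0=None,R0=None):
    "turn units (in current tool), shift units in current tool axes and in target tool axes"
    if p0 is None:p0,R0=cur()
    rv=R.from_matrix(R0.T@R1).as_rotvec()/.12; d=np.array(p1)-p0
    print('turn',rv.round(3),'shift cur',(R0.T@d/.03).round(3),'shift tgt axes',(R1.T@d/.03).round(3))
E
python3 - <<'E'
from h import *
import pickle
S=pickle.load(open('side0.pkl','rb'));T=pickle.load(open('top0.pkl','rb'))
P=cloud(T);I=T['pixels'].astype(int)
m=(P[...,2]>.06)&(P[...,2]<.3)&(P[...,0]<.75)&(P[...,0]>.25)&(P[...,1]<-.1)&(P[...,1]>-.5)&(I[...,2]>I[...,1]+20)
n,l=cv2.connectedComponents(m.astype(np.uint8))
for i in range(1,n):
    q=P[l==i]
    if len(q)>5: print('purple',len(q),q.min(0).round(3),q.max(0).round(3))
for c in(S,T):
    P=cloud(c)
    yaw=.081
    ex=np.array([np.cos(yaw),np.sin(yaw)]);ey=np.array([-ex[1],ex[0]])
    m=(c['depth']>0)&(P[...,2]>.36)&(P[...,2]<.376)&(P[...,0]>.5)&(abs(P[...,1]-.13)<.25)
    q=P[m][:,:2]; v=q@ey; u=q@ex; 
    mid=abs(v-np.median(v))<.17
    print('batten u',np.percentile(u[mid],[1,50,99]),'v',np.percentile(v,[.5,99.5]))
    # yaw from front edge
    b=[(vv,np.percentile(u[abs(v-vv)<.015],3)) for vv in np.arange(v.min()+.04,v.max()-.04,.03)]
    b=np.array(b); print('slope corr',np.polyfit(b[:,0],b[:,1],1))
p1=np.array([.645,.008,.153]);R1=Rt(.081,.785)
pre=p1+R1[:,2]*(.019-.12)
print(pre); rel(pre,R1)
c=S; print('red proj check',proj(S,p1))
E
```

```text
purple 65 [ 0.688 -0.245  0.086] [ 0.712 -0.212  0.208]
purple 89 [ 0.394 -0.394  0.06 ] [ 0.426 -0.373  0.204]
purple 63 [ 0.344 -0.234  0.066] [ 0.378 -0.22   0.208]
batten u [0.64575222 0.66239185 1.75025007] v [-0.14065941  0.28275785]
slope corr [-0.00204931  0.64644574]
batten u [0.64686617 0.66134644 0.67706908] v [-0.13582442  0.28798103]
slope corr [-0.00276303  0.64776331]
[0.57384472 0.00222378 0.22444622]
turn [-1.73  -6.389 -4.157] shift cur [-17.227 -10.012  -1.504] shift tgt axes [ -8.044 -17.315   5.898]
red proj check (np.float64(350.94450981029365), np.float64(202.41698857906326))
```

Emit:
send_rows([
  [[0,0,-1],[0,0,0],1],
  [[0,0,-1],[0,0,0],1],
  [[0,0,-1],[0,0,0],1],
  [[0,0,0],[-0.216,-0.8,-0.52],1],
  [[0,0,0],[-0.216,-0.8,-0.52],1],
  [[0,0,0],[-0.216,-0.8,-0.52],1],
  [[0,0,0],[-0.216,-0.8,-0.52],1],
  [[0,0,0],[-0.216,-0.8,-0.52],1],
  [[0,0,0],[-0.216,-0.8,-0.52],1],
  [[0,0,0],[-0.216,-0.8,-0.52],1],
  [[0,0,0],[-0.216,-0.8,-0.52],1],
  [[0,0,0],[0,0,0],1],
])

```text
time_s: 1.3
ee_pos: [0.2359, 0.4956, 0.2678]
eef_rot: [-3.136, 0.788, -3.053]
force: [0.4, -0.5, 0.0]
grip_width: 0.0944
grip_force: 0.0
```

Run:
```python
from h import *
p1=np.array([.6436,.0056,.153]);R1=Rt(.083,.785)
pre=p1+R1[:,2]*(.019-.19)
print(pre,cur()[0],get_obs()['time_s']); rel(pre,R1)
```

```text
[ 0.52314898 -0.00442046  0.27396339] [0.23589497 0.49564615 0.26783321] 1.3
turn [-0.013  0.021  0.031] shift cur [ -5.837 -17.418   5.666] shift tgt axes [ -5.917 -17.405   5.623]
```

Emit:
send_rows([
  [[0,-1,0],[0,0,0],1],
  [[0,-1,0],[0,0,0],1],
  [[0,-1,0],[0,0,0],1],
  [[0,-1,0],[0,0,0],1],
  [[0,-1,0],[0,0,0],1],
  [[0,-1,0],[0,0,0],1],
  [[0,-1,0],[0,0,0],1],
  [[0,-1,0],[0,0,0],1],
  [[0,-1,0],[0,0,0],1],
  [[0,-1,0],[0,0,0],1],
  [[0,-1,0],[0,0,0],1],
  [[0,-1,0],[0,0,0],1],
])

```text
time_s: 2.5
ee_pos: [0.2726, 0.1502, 0.2677]
eef_rot: [-3.133, 0.781, -3.062]
force: [-1.1, -0.8, -1.9]
grip_width: 0.0938
grip_force: 0.0
```

Emit:
send_rows([
  [[-0.6,-0.9,0.56],[0,0,0],1],
  [[-0.6,-0.9,0.56],[0,0,0],1],
  [[-0.6,-0.9,0.56],[0,0,0],1],
  [[-0.6,-0.9,0.56],[0,0,0],1],
  [[-0.6,-0.9,0.56],[0,0,0],1],
  [[-0.6,-0.9,0.56],[0,0,0],1],
  [[-0.6,0,0.56],[0,0,0],1],
  [[-0.6,0,0.56],[0,0,0],1],
  [[-0.6,0,0.56],[0,0,0],1],
  [[-0.6,0,0.56],[0,0,0],1],
  [[0,0,0],[0,0,0],1],
])

```text
time_s: 3.6
ee_pos: [0.4957, 0.0526, 0.2672]
eef_rot: [-3.132, 0.759, -3.056]
force: [-0.3, -0.0, -1.1]
grip_width: 0.0939
grip_force: 0.0
```

Run:
```python
from h import *
import pickle
p1=np.array([.6436,.0056,.153]);R1=Rt(.083,.785)
pre=p1+R1[:,2]*(.019-.19)
print(pre,cur()[0]); rel(pre,R1)
c=cam('wrist'); pickle.dump(c,open('w1.pkl','wb')); save('w1.png',c['pixels']); s=cam('side'); pickle.dump(s,open('s1.pkl','wb'))
print(get_obs()['time_s'],-c['R'].T@c['t'],proj(c,p1),c['fx'])
```

```text
[ 0.52314898 -0.00442046  0.27396339] [0.49573328 0.05255043 0.26724549]
turn [-0.062 -0.214  0.015] shift cur [-0.697 -1.967  0.371] shift tgt axes [-0.691 -1.968  0.374]
3.7 [0.30023871 0.03704094 0.36388238] (np.float64(282.0727315428365), np.float64(199.45531417540033)) 289.66088064676063
```

View pics/w1.png

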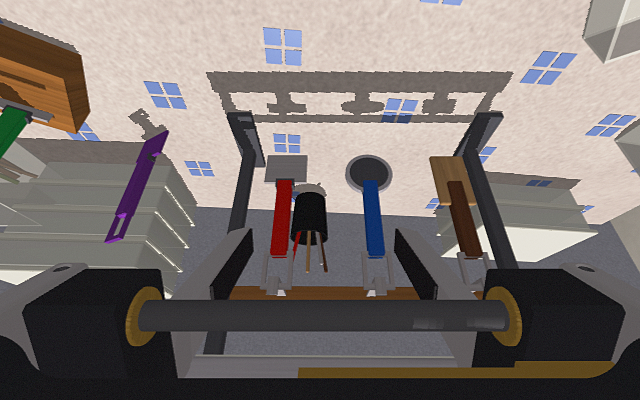

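The wrist picture is inverted. It shows the red handle at (282,218) with its blade at (287,168) and its loop at (277,272). Blue is at (374,218), and a purple decoy is at (135,190).

```bash
cat > m.py <<'E'
from h import *
import pickle,sys
yaw=.083; ex=np.array([np.cos(yaw),np.sin(yaw),0]);ey=np.array([-ex[1],ex[0],0])
def red(c):
    P=cloud(c);I=c['pixels'].astype(int)
    m=(I[...,0]>80)&(I[...,1]<60)&(I[...,2]<60)&(c['depth']>0)&(abs(P[...,0]-.65)<.06)&(abs(P[...,1]-.005)<.05)&(P[...,2]>.1)&(P[...,2]<.25)
    return P,m
if __name__=='__main__':
  for f in ('w1','s1'):
    c=pickle.load(open(f+'.pkl','rb'));P,m=red(c);q=P[m];u=q@ex;v=q@ey
    print(f,m.sum(),'u',np.percentile(u,[2,10,50,90,98]).round(4),'v',np.percentile(v,[2,50,98]).round(4),'z',np.percentile(q[:,2],[1,99]).round(4))
    if f=='w1':
        fit=np.polyfit(q[:,2],u,1); print('tilt du/dz',fit)
        ys,xs=np.nonzero(m); 
        for r in range(ys.min()+4,ys.max()-3,12):
            x=xs[ys==r]; print(r,x.min(),x.max(), [np.round(world(c,a,r)@ey,4) for a in (x.min(),x.mean(),x.max())], np.round(world(c,x.mean(),r),4))
        # caddy, blade
        I=c['pixels'].astype(int)
        b=(abs(P@ex-.642)<.015)&(abs(P@ey+.05)<.05)&(P[...,2]>.07)&(P[...,2]<.123)&(c['depth']>0)
        q=P[b]; print('blade',b.sum(),np.percentile(q@ex,[5,50,95]),np.percentile(q@ey,[1,99]),np.percentile(q[:,2],[1,99]))
        V=q[q[:,2]>.08]; print('blade yaw',np.polyfit(V@ey,V@ex,1))
E
python3 m.py
```

```text
w1 1245 u [0.6318 0.6323 0.6333 0.635  0.6439] v [-0.055  -0.0448 -0.0357] z [0.1266 0.2351]
tilt du/dz [0.01334963 0.63136417]
184 277 291 [np.float64(-0.0556), np.float64(-0.0458), np.float64(-0.036)] [0.6357 0.0069 0.1324]
196 276 291 [np.float64(-0.0547), np.float64(-0.0448), np.float64(-0.0358)] [0.6351 0.0079 0.1526]
208 275 289 [np.float64(-0.0548), np.float64(-0.0454), np.float64(-0.0362)] [0.6354 0.0073 0.1713]
220 274 289 [np.float64(-0.0544), np.float64(-0.0443), np.float64(-0.0356)] [0.6341 0.0082 0.1899]
232 272 288 [np.float64(-0.0552), np.float64(-0.0452), np.float64(-0.0356)] [0.6362 0.0076 0.2059]
244 271 287 [np.float64(-0.0546), np.float64(-0.0446), np.float64(-0.0356)] [0.6337 0.008  0.2233]
256 293 293 [np.float64(-0.0277), np.float64(-0.0277), np.float64(-0.0277)] [0.643  0.0257 0.2346]
blade 1050 [0.63840694 0.63951674 0.64063192] [-0.07525044 -0.01601432] [0.07480598 0.12264592]
blade yaw [0.00252647 0.63961271]
s1 179 u [0.6313 0.632  0.6359 0.6457 0.6477] v [-0.0581 -0.0548 -0.0406] z [0.1318 0.2376]
```

Run:
```python
from h import *
p1=np.array([.6436,.0078,.153]);R1=Rt(.081,.785)
rel(p1+R1[:,2]*(.019-.10),R1)
```

```text
turn [-0.052 -0.215  0.035] shift cur [-0.829 -1.874  3.411] shift tgt axes [-0.748 -1.892  3.42 ]
```

Emit:
send_rows([
  [[0,0,0],[-0.052,-0.215,0.035],1],
  [[-0.187,-0.473,0],[0,0,0],1],
  [[-0.187,-0.473,0],[0,0,0],1],
  [[-0.187,-0.473,0],[0,0,0],1],
  [[-0.187,-0.473,0],[0,0,0],1],
  [[0,0,0.57],[0,0,0],1],
  [[0,0,0.57],[0,0,0],1],
  [[0,0,0.57],[0,0,0],1],
  [[0,0,0.57],[0,0,0],1],
  [[0,0,0.57],[0,0,0],1],
  [[0,0,0.57],[0,0,0],1],
  [[0,0,0],[0,0,0],1],
])

```text
time_s: 4.9
ee_pos: [0.5862, 0.0034, 0.2094]
eef_rot: [-3.141, 0.784, -3.06]
force: [-0.4, 0.2, 0.1]
grip_width: 0.0943
grip_force: 0.0
```

```bash
python3 - <<'E'
from h import *
import pickle
p1=np.array([.6436,.0078,.153]);R1=Rt(.081,.785)
rel(p1+R1[:,2]*.019,R1)
c=cam('wrist');pickle.dump(c,open('w1.pkl','wb'));print(get_obs()['time_s'])
E
python3 m.py
```

```text
turn [ 0.002 -0.007  0.006] shift cur [-0.03  -0.01   3.319] shift tgt axes [-0.027 -0.009  3.319]
4.95
w1 2258 u [0.6319 0.6324 0.6332 0.6342 0.6366] v [-0.0553 -0.0462 -0.0364] z [0.1276 0.235 ]
tilt du/dz [0.00999248 0.63155888]
179 314 332 [np.float64(-0.0557), np.float64(-0.0463), np.float64(-0.037)] [0.6356 0.0064 0.1309]
191 314 332 [np.float64(-0.0554), np.float64(-0.0463), np.float64(-0.0372)] [0.6357 0.0064 0.1454]
203 314 333 [np.float64(-0.0552), np.float64(-0.0458), np.float64(-0.0364)] [0.6358 0.0069 0.1594]
215 314 333 [np.float64(-0.055), np.float64(-0.0458), np.float64(-0.0366)] [0.635  0.0069 0.1731]
227 314 333 [np.float64(-0.0547), np.float64(-0.0458), np.float64(-0.0369)] [0.634  0.0068 0.1862]
239 313 334 [np.float64(-0.0555), np.float64(-0.0458), np.float64(-0.0361)] [0.634  0.0068 0.1983]
251 313 334 [np.float64(-0.0552), np.float64(-0.0458), np.float64(-0.0364)] [0.6348 0.0068 0.2095]
263 313 334 [np.float64(-0.0551), np.float64(-0.0458), np.float64(-0.0366)] [0.6348 0.0068 0.2206]
275 312 335 [np.float64(-0.0559), np.float64(-0.0458), np.float64(-0.0359)] [0.634  0.0068 0.2314]
blade 1819 [0.6384612  0.63952958 0.64044815] [-0.07528995 -0.01650781] [0.07541081 0.12259008]
blade yaw [-0.00107204  0.639417  ]
s1 179 u [0.6313 0.632  0.6359 0.6457 0.6477] v [-0.0581 -0.0548 -0.0406] z [0.1318 0.2376]
```

Emit:
send_rows([
  [[-0.03,-0.03,0.5],[0,0,0],1],
  [[0,0,0.5],[0,0,0],1],
  [[0,0,0.5],[0,0,0],1],
  [[0,0,0.5],[0,0,0],1],
  [[0,0,0.5],[0,0,0],1],
  [[0,0,0.5],[0,0,0],1],
  [[0,0,0.32],[0,0,0],1],
  [[0,0,0],[0,0,0],1],
  [[0,0,0],[0,0,0],0],
  [[0,0,0],[0,0,0],-0.3],
], squeeze=12)

```text
time_s: 5.95
ee_pos: [0.6572, 0.0082, 0.1414]
eef_rot: [-3.139, 0.786, -3.058]
force: [-0.5, 0.4, -0.5]
grip_width: 0.0815
grip_force: 0.0
```

Run:
```python
from h import *
p1=np.array([.6436,.0073,.153]);R1=Rt(.081,.785)
rel(p1+R1[:,2]*.019,R1); o=get_obs();print(o['grip_width'],o['force'],o['grip_force'])
```

```text
turn [-0.003  0.012  0.015] shift cur [0.046 0.007 0.038] shift tgt axes [0.046 0.007 0.038]
0.08153474637368906 [-0.4581809   0.38611383 -0.49583238] 0.0
```

Emit:
send_rows([
  [[0.04,0,0.04],[0,0,0],-0.4],
  [[0,0,0],[0,0,0],-0.5],
  [[0,0,0],[0,0,0],-0.55],
  [[0,0,0],[0,0,0],-0.6],
  [[0,0,0],[0,0,0],-0.7],
  [[0,0,0],[0,0,0],-0.8],
  [[0,0,0],[0,0,0],-1],
  [[0,0,0],[0,0,0],-1],
  [[0,0,0],[0,0,0],-1],
  [[0,0,0],[0,0,0],-1],
], squeeze=12)

```text
time_s: 6.95
ee_pos: [0.6573, 0.0082, 0.1387]
eef_rot: [-3.14, 0.785, -3.058]
force: [1.1, -0.4, 0.0]
grip_width: 0.0195
grip_force: 12.0
```

Emit:
send_rows([
  [[0,0,0],[0,0,0],-1],
  [[0,0,0],[0,0,0],-1],
  [[-0.09,0,-0.09],[0,0,0],-1],
  [[-0.09,0,-0.09],[0,0,0],-1],
  [[-0.09,0,-0.09],[0,0,0],-1],
  [[-0.09,0,-0.09],[0,0,0],-1],
  [[-0.09,0,-0.09],[0,0,0],-1],
  [[-0.09,0,-0.09],[0,0,0],-1],
  [[0,0,0],[0,0,0],-1],
  [[0,0,0],[0,0,0],-1],
], squeeze=30)

```text
time_s: 7.95
ee_pos: [0.6573, 0.0083, 0.1616]
eef_rot: [-3.139, 0.785, -3.058]
force: [0.7, -0.1, -2.5]
grip_width: 0.0197
grip_force: 30.0
```

```bash
python3 - <<'E'
from h import *
import pickle
c=cam('wrist');pickle.dump(c,open('w1.pkl','wb')); print(get_obs()['force'])
E
python3 m.py | head -3
```

```text
[-0.12802728  0.8555855  -2.42294076]
w1 4195 u [0.6321 0.6326 0.6334 0.6343 0.6349] v [-0.0562 -0.0465 -0.0373] z [0.1505 0.2495]
tilt du/dz [0.00229927 0.63297202]
203 309 337 [np.float64(-0.0571), np.float64(-0.0472), np.float64(-0.0373)] [0.6357 0.0056 0.1524]Traceback (most recent call last):
  File "m.py", line 16, in <module>
    x=xs[ys==r]; print(r,x.min(),x.max(), [np.round(world(c,a,r)@ey,4) for a in (x.min(),x.mean(),x.max())], np.round(world(c,x.mean(),r),4))
                         ~~~~~^^
    return umr_minimum(a, axis, None, out, keepdims, initial, where)
ValueError: zero-size array to reduction operation minimum which has no identity
```

Emit:
send_rows([
  [[0.2,0,-0.2],[0,0,0],-1],
  [[0.3,0,-0.3],[0,0,0],-1],
  [[0.3,0,-0.3],[0,0,0],-1],
  [[0.3,0,-0.3],[0,0,0],-1],
  [[0.3,0,-0.3],[0,0,0],-1],
  [[0.3,0,-0.3],[0,0,0],-1],
  [[0,0,0],[0,0,0],-1],
])

```text
time_s: 8.7
ee_pos: [0.5841, 0.0023, 0.1614]
eef_rot: [-3.14, 0.785, -3.058]
force: [-0.5, -0.3, -2.4]
grip_width: 0.0193
grip_force: 30.0
```

Run:
```python
from h import *
import pickle
c=cam('side');pickle.dump(c,open('s2.pkl','wb'))
save('s2.png',cv2.resize(c['pixels'][80:380,240:440],(400*2//2+0,600),interpolation=2))
# refine caddy: top camera with caddy view
T=pickle.load(open('top0.pkl','rb'));
t=cam('top');pickle.dump(t,open('t2.pkl','wb'))
for n,c in(('s',c),('t',t)):
    P=cloud(c);I=c['pixels'].astype(int)
    m=(abs(P[...,2]-.05)<.007)&(np.hypot(P[...,0]-.577,P[...,1]+.34)<.09)&(I[...,0]>I[...,2]+25)
    q=P[m];print(n,cv2.minAreaRect(q[:,:2].astype(np.float32)),np.median(q[:,2]))
R1=Rt(-.436,.785); g=np.array([.5527,-.3293,.276])
rel(g+R1[:,2]*.019,R1)
```

```text
s ((0.5773594975471497, -0.3428552746772766), (0.11286505311727524, 0.11014013737440109), 65.43608093261719) 0.04928981737299301
t ((0.5778599977493286, -0.3394727110862732), (0.11092817038297653, 0.1106785386800766), 65.0047378540039) 0.05018642904184691
turn [3.042 0.011 3.061] shift cur [ -1.227 -11.153  -3.494] shift tgt axes [ -5.289 -10.48    0.54 ]
```

View pics/s2.png

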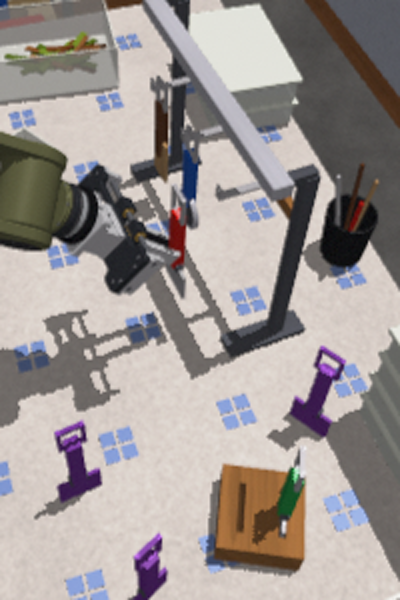

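The side view shows the red scraper off the hook in the gripper. Blue and dark tools still hang, hook0 is empty, and the caddy and purple decoys are unmoved.

Emit:
send_rows([
  [[-0.45,0,-0.45],[0,0,0],-1],
  [[-0.45,0,-0.45],[0,0,0],-1],
  [[-0.45,0,-0.45],[0,0,0],-1],
  [[-0.45,0,-0.45],[0,0,0],-1],
  [[-0.45,0,-0.45],[0,0,0],-1],
  [[-0.45,0,-0.45],[0,0,0],-1],
  [[0,0,0],[0.6,0,0.6],-1],
  [[0,0,0],[0.6,0,0.6],-1],
  [[0,0,0],[0.6,0,0.6],-1],
  [[0,0,0],[0.6,0,0.6],-1],
  [[0,0,0],[0.64,0,0.64],-1],
  [[0,0,0],[0,0,0],-1],
])

```text
time_s: 10.0
ee_pos: [0.5845, 0.0039, 0.273]
eef_rot: [-3.137, 0.772, 2.827]
force: [0.4, 0.3, -2.0]
grip_width: 0.0192
grip_force: 30.0
```

Run:
```python
from h import *
R1=Rt(-.436,.785); g=np.array([.5527,-.3293,.276])
rel(g+R1[:,2]*.019,R1)
```

```text
turn [ 0.672 -0.109  0.718] shift cur [ -1.82  -10.934   2.304] shift tgt axes [ -2.71  -10.517   3.199]
```

Emit:
send_rows([
  [[0,0,0],[0.33,-0.055,0.36],-1],
  [[0,0,0],[0.34,-0.055,0.36],-1],
  [[-0.22,-0.85,0.26],[0,0,0],-1],
  [[-0.22,-0.85,0.26],[0,0,0],-1],
  [[-0.22,-0.85,0.26],[0,0,0],-1],
  [[-0.22,-0.85,0.26],[0,0,0],-1],
  [[-0.22,-0.85,0.26],[0,0,0],-1],
  [[-0.22,-0.85,0.26],[0,0,0],-1],
  [[-0.22,-0.85,0.26],[0,0,0],-1],
  [[-0.22,-0.85,0.26],[0,0,0],-1],
  [[-0.22,-0.85,0.26],[0,0,0],-1],
  [[0,0,0],[0,0,0],-1],
])

```text
time_s: 11.2
ee_pos: [0.57, -0.2471, 0.2657]
eef_rot: [-3.137, 0.786, 2.71]
force: [0.5, -0.5, -1.9]
grip_width: 0.0189
grip_force: 30.0
```

Run:
```python
from h import *
import pickle
R1=Rt(-.436,.785); g=np.array([.5527,-.3293,.276])
rel(g+R1[:,2]*.019,R1); print(get_obs()['time_s'])
c=cam('wrist');pickle.dump(c,open('w3.pkl','wb'));save('w3.png',c['pixels'])
```

```text
turn [-0.009  0.012  0.026] shift cur [-0.681 -2.727  0.841] shift tgt axes [-0.69  -2.726  0.837]
11.2
```

View pics/w3.png

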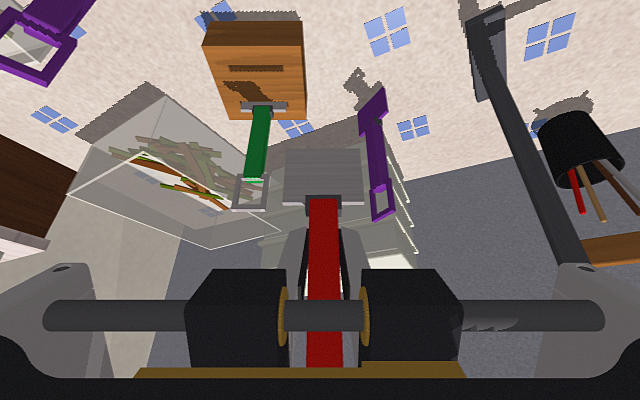

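The wrist picture shows the free slot at (256,68), the green scraper's blade at (258,107) and the held blade spanning (285–360, 150–205).

```bash
cat > slot.py <<'E'
from h import *
import pickle
def ray(c,u,v,z):
    d=c['R'].T@np.array([(u-c['cx'])/c['fx'],(v-c['cy'])/c['fy'],1]); o=-c['R'].T@c['t']
    return o+d*(z-o[2])/d[2]
def analyse(c,box):
    u0,u1,v0,v1=box
    g=cv2.cvtColor(c['pixels'],cv2.COLOR_RGB2GRAY)[v0:v1,u0:u1].astype(float)
    print('top plane z',np.median(cloud(c)[v0:v0+3,u0+15:u1-15][...,2]))
    t=(np.median(g)+g.min())/2; m=g<t; 
    n,l,s,_=cv2.connectedComponentsWithStats(m.astype(np.uint8)); k=1+np.argmax(s[1:,4]); m=l==k
    vs,us=np.nonzero(m); W=np.array([ray(c,u+u0,v+v0,.05)[:2] for u,v in zip(us,vs)])
    r=cv2.minAreaRect(W.astype(np.float32)); print('slot n',len(W),'thr',t,'mean',W.mean(0).round(4),r)
    d=cv2.fitLine(W.astype(np.float32),2,0,.01,.01).ravel(); a=np.arctan2(d[1],d[0])%np.pi; print('yaw',a-np.pi/2)
    return W.mean(0),a-np.pi/2
def blade(c,yaw):
    "held blade: pixels grey near the tool, in tool-yaw axes"
    p,Rm=cur(); P=cloud(c); ex=np.array([np.cos(yaw),np.sin(yaw),0]);ey=np.array([-ex[1],ex[0],0])
    g=p-Rm[:,2]*.019; D=P-g; x=D@ex;y=D@ey;z=D[...,2]
    b=(abs(x)<.012)&(abs(y)<.04)&(z<-.032)&(z>-.09)&(c['depth']>0)
    print('grasp',g.round(4),'blade n',b.sum(),'x',np.percentile(x[b],[5,50,95]).round(4),'y',np.percentile(y[b],[1,99]).round(4),'zmin',np.percentile(z[b],[.5,2]).round(4))
    print(' dx/dz, dx/dy',np.linalg.lstsq(np.stack([z[b],y[b],np.ones(b.sum())],1),x[b],rcond=None)[0].round(4))
    # lateral tilt: blade side edges as function of z
    for za in(-.05,-.06,-.07):
        k=b&(abs(z-za)<.004); print(' ',za,np.percentile(y[k],[1,99]).round(4))
E
python3 - <<'E'
from slot import *
c=pickle.load(open('w3.pkl','rb'))
analyse(c,(222,292,60,77)); p,Rm=cur(); yaw=np.arctan2(Rm[1,2],Rm[0,2]);print('tool yaw',yaw); blade(c,yaw)
print(-c['R'].T@c['t'])
E
```

```text
top plane z 0.04904048315890823
slot n 335 thr 78.0 mean [ 0.5529 -0.329 ] ((0.5534039735794067, -0.32911306619644165), (0.06319088488817215, 0.0079075051471591), 65.20794677734375)
yaw -0.43205822
tool yaw -0.4371124327474507
grasp [ 0.5579 -0.2401  0.279 ] blade n 3624 x [-0.0025 -0.0016 -0.0007] y [-0.0322  0.0266] zmin [-0.0768 -0.0758]
 dx/dz, dx/dy [ 0.0025 -0.0071 -0.0015]
  -0.05 [-0.0321  0.0266]
  -0.06 [-0.0325  0.0264]
  -0.07 [-0.0322  0.0266]
[ 0.38989645 -0.16439498  0.35703063]
```

Run:
```python
from h import *
R1=Rt(-.436,.785); g=np.array([.5536,-.3265,.276])
rel(g+R1[:,2]*.019,R1)
print(R1.T@[0,0,-1])
```

```text
turn [-0.007  0.007  0.022] shift cur [-0.689 -2.67   0.842] shift tgt axes [-0.697 -2.669  0.839]
[0.70682518 0.         0.70738827]
```

Emit:
send_rows([
  [[-0.14,-0.534,0.168],[0,0,0],-1],
  [[-0.14,-0.534,0.168],[0,0,0],-1],
  [[-0.14,-0.534,0.168],[0,0,0],-1],
  [[-0.14,-0.534,0.168],[0,0,0],-1],
  [[-0.14,-0.534,0.168],[0,0,0.02],-1],
  [[0.4,0,0.4],[0,0,0],-1],
  [[0.4,0,0.4],[0,0,0],-1],
  [[0.4,0,0.4],[0,0,0],-1],
  [[0.4,0,0.4],[0,0,0],-1],
  [[0.4,0,0.4],[0,0,0],-1],
  [[0.4,0,0.4],[0,0,0],-1],
  [[0,0,0],[0,0,0],-1],
])

```text
time_s: 12.45
ee_pos: [0.5658, -0.3294, 0.1587]
eef_rot: [3.141, 0.782, 2.707]
force: [0.4, 0.3, -2.2]
grip_width: 0.0192
grip_force: 30.0
```

Run:
```python
from slot import *
c=cam('wrist');pickle.dump(c,open('w4.pkl','wb'));save('w4.png',c['pixels'])
p,Rm=cur(); yaw=np.arctan2(Rm[1,2],Rm[0,2]);print('tool yaw',yaw); blade(c,yaw)
print(proj(c,[.553,-.329,.05]),get_obs()['time_s'],get_obs()['force'])
s=cam('side');save('s4.png',cv2.resize(s['pixels'][200:400,220:440],(660,600),interpolation=2))
```

```text
tool yaw -0.4349596177621075
grasp [ 0.5541 -0.3242  0.1739] blade n 3755 x [-0.0039 -0.003  -0.0021] y [-0.0306  0.0282] zmin [-0.0786 -0.0778]
 dx/dz, dx/dy [ 0.0013 -0.0052 -0.0029]
  -0.05 [-0.0308  0.0283]
  -0.06 [-0.0306  0.0281]
  -0.07 [-0.0305  0.0281]
(np.float64(318.98773050593013), np.float64(112.84788599573348)) 12.5 [ 0.05944903  0.54854161 -2.49234572]
```

View pics/w4.png

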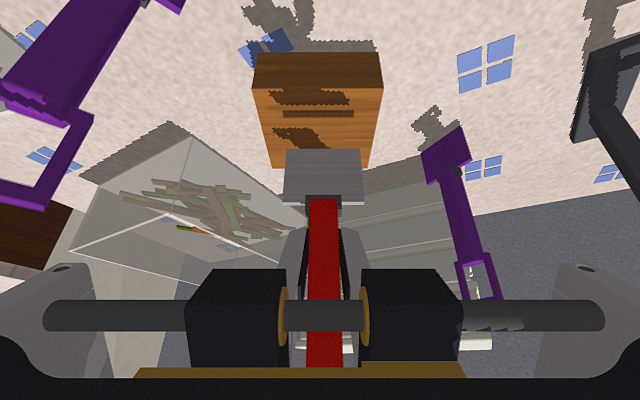

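View pics/s4.png

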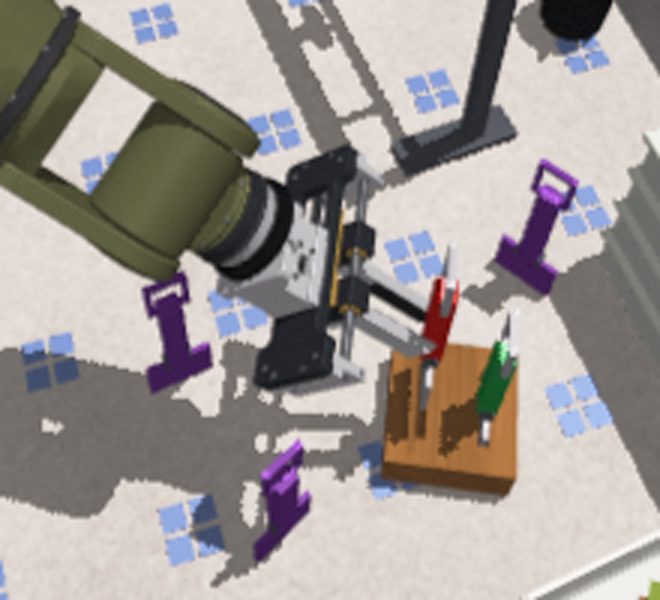

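The wrist view shows the slot at u 283–353, v 113, just in front of the blade's foot, with the blade centred around u=323. The side view shows the gripper body near the nearest purple decoy at (280,500), so I check that clearance numerically.

Run:
```python
from slot import *
yaw=-.434; ex=np.array([np.cos(yaw),np.sin(yaw),0]);ey=np.array([-ex[1],ex[0],0])
for i in range(2):
    c=cam('wrist'); g=cv2.cvtColor(c['pixels'],cv2.COLOR_RGB2GRAY)
    if i==0:
        for v in range(106,122): print(v,g[v,276:362:4])
    P=cloud(c); G,Rm=cur(); G=G-.019*Rm[:,2]; D=P-G
    b=(abs(D@ex)<.012)&(abs(D@ey)<.04)&(D[...,2]<-.032)&(D[...,2]>-.09)&(c['depth']>0)
    print('blade centre caddy axes',np.median((P@ex)[b])+.0025,np.percentile((P@ey)[b],[.5,99.5]).round(4),np.percentile((P@ey)[b],[.5,99.5]).mean(),'z',np.percentile(P[b][:,2],.5),'grasp',G@ex,G@ey,G[2])
    for u,v in((283,113.5),(353,113.5),(318,110),(318,117)): w=ray(c,u,v,.05);print(u,v,(w@ex).round(4),(w@ey).round(4))
s=cam('side');t=cam('top')
for c in(s,t):
    P=cloud(c);I=c['pixels'].astype(int);D=P-G;x=D@ex;y=D@ey
    pur=(I[...,2]>I[...,1]+25)&(I[...,0]>I[...,1]+10)&(P[...,2]>.06)&(P[...,2]<.25)&(np.hypot(P[...,0]-.41,P[...,1]+.384)<.06)&(c['depth']>0)
    bod=(P[...,2]>.17)&(x>-.2)&(x<-.02)&(y>-.14)&(y<-.05)&~pur&(c['depth']>0)
    for n,m in(('pur',pur),('body',bod)):
        if m.sum(): print(n,m.sum(),'x',np.percentile(x[m],[1,99]).round(3),'y',np.percentile(y[m],[1,99]).round(3),'z',np.percentile(P[m][:,2],[1,99]).round(3))
```

```text
106 [102 105  84  84  86  83  88  85  81  78  80  79  83  77  77  75  75  74
  72  71 100 103]
107 [112 106  46  54  55  50  49  49  54  51  50  51  49  53  50  50  52  54
  52  52 105 101]
108 [115 105  52  59  57  54  56  53  52  52  53  56  53  54  54  52  56  62
  61  60 104 105]
109 [112 111  55  62  65  63  60  62  60  62  59  59  61  63  63  62  63  65
  66  62 113 111]
110 [115 115  55  62  65  63  66  63  65  64  64  64  63  65  63  65  65  63
  63  60 120 120]
111 [116 118  62  60  59  58  58  58  62  61  63  61  60  59  59  57  59  63
  59  57 117 117]
112 [111 106  66  55  58  56  54  53  54  55  55  55  55  57  55  56  56  54
  53  55 106 109]
113 [109 112  81  81  56  77  85  85  50  78  84  86  54  81  86  87  52  85
  89  86 110 109]
114 [110 114  95  95  95  98  97  98 100  98  96  93  98 100  98 100 101 100
  98 100 114 113]
115 [117 115 120 120 119 120 119 119 119 119 118 121 118 119 117 119 120 118
 118 118 116 115]
116 [114 112 113 117 115 113 116 114 116 113 116 115 115 114 113 113 114 116
 115 115 115 115]
117 [113 114 111 112 114 111 111 116 113 116 113 112 11
[... 491 characters left out ...]
549651468 z 0.09814512560342742 grasp 0.6396561417555116 -0.061424265285749624 0.17557899997223436
283 113.5 0.6449 -0.0996
353 113.5 0.645 -0.0352
318 110 0.6408 -0.0673
318 117 0.6493 -0.0674
blade centre caddy axes 0.6400721812166148 [-0.0926 -0.0332] -0.06288315750938694 z 0.09864613157170228 grasp 0.6397104934471406 -0.06152008221507149 0.17581632986992038
283 113.5 0.6458 -0.0998
353 113.5 0.6459 -0.0352
318 110 0.6416 -0.0674
318 117 0.6501 -0.0676
pur 269 x [-0.116 -0.091] y [-0.133 -0.106] z [0.062 0.202]
body 804 x [-0.2   -0.056] y [-0.09  -0.051] z [0.237 0.376]
pur 40 x [-0.117 -0.099] y [-0.128 -0.106] z [0.155 0.205]
body 302 x [-0.198 -0.057] y [-0.123 -0.051] z [0.196 0.375]
```

Emit:
send_rows([
  [[-0.02,-0.15,0.02],[0,0,0],-1],
  [[0.23,0,0.23],[0,0,0],-1],
  [[0.23,0,0.23],[0,0,0],-1],
  [[0.23,0,0.23],[0,0,0],-1],
  [[0,0,0],[0,0,0],-1],
  [[0,0,0],[0,0,0],-1],
])

```text
time_s: 13.35
ee_pos: [0.5652, -0.3351, 0.1322]
eef_rot: [3.141, 0.786, 2.704]
force: [-0.3, 0.5, -2.1]
grip_width: 0.0192
grip_force: 30.0
```

Run:
```python
from slot import *
yaw=-.434; ex=np.array([np.cos(yaw),np.sin(yaw),0]);ey=np.array([-ex[1],ex[0],0])
c=cam('wrist'); g=cv2.cvtColor(c['pixels'],cv2.COLOR_RGB2GRAY)
P=cloud(c); G,Rm=cur(); G=G-.019*Rm[:,2]; D=P-G
b=(abs(D@ex)<.012)&(abs(D@ey)<.04)&(D[...,2]<-.032)&(D[...,2]>-.09)&(c['depth']>0)
print('blade',np.median((P@ex)[b])+.0025,np.percentile((P@ey)[b],[.5,99.5]).round(4),'z',np.percentile(P[b][:,2],.5),'grasp',G@ex,G@ey,G[2])
q=P[b]; print(np.linalg.lstsq(np.stack([q@ey,q[:,2],np.ones(len(q))],1),q@ex,rcond=None)[0][:2],b.sum())
a=np.array([.6407,-.0674,.05]);w=a[0]*ex+a[1]*ey;w[2]=.05
u,v=proj(c,w);print('slot px',u,v)
u,v=int(u),int(v)
print(g[v-8:v+9,u])
print(g[v-8:v+9,u-25]);print(g[v-8:v+9,u+25])
print('L',list(range(u-46,u-30)),g[v-1,u-46:u-30]);print('R',list(range(u+30,u+46)),g[v-1,u+30:u+46])
for uu,vv in((u,v),(u+1,v),(u,v+1)): w=ray(c,uu,vv,.05);print(uu,vv,(w@ex).round(4),(w@ey).round(4))
vs,us=np.nonzero(b); r=vs.min(); print('blade foot row',r,[ (k,us[vs==k].min(),us[vs==k].max()) for k in (r+1,r+5,r+20)])
save('w5.png',cv2.resize(c['pixels'][60:220,220:420],(800,640))[:600])
```

```text
blade 0.640585224945281 [-0.0974 -0.038 ] z 0.06864795483864217 grasp 0.6403709498644194 -0.06635163626074306 0.14591214886647924
[-0.00174429  0.00155608] 3647
slot px 323.3643040254024 133.57272199964453
[ 52  51  51  52  48  53  60  65  63  56  58  78  93 120 115 113 112]
[ 50  54  47  51  50  61  59  64  64  60  54  78  92 115 114 111 112]
[ 54  52  51  51  49  57  60  67  64  59  57  58  96 121 114 113 110]
L [277, 278, 279, 280, 281, 282, 283, 284, 285, 286, 287, 288, 289, 290, 291, 292] [114 114 114 110 106 108 108 111 105  93  62  58  65  65  64  63]
R [353, 354, 355, 356, 357, 358, 359, 360, 361, 362, 363, 364, 365, 366, 367, 368] [ 66  65  64  63  64  63  65  63  69 101 107 108 112 107 112 112]
323 133 0.64 -0.0677
324 133 0.64 -0.0669
323 134 0.6412 -0.0677
blade foot row 148 [(np.int64(149), np.int64(286), np.int64(359)), (np.int64(153), np.int64(286), np.int64(360)), (np.int64(168), np.int64(285), np.int64(361))]
```

View pics/w5.png

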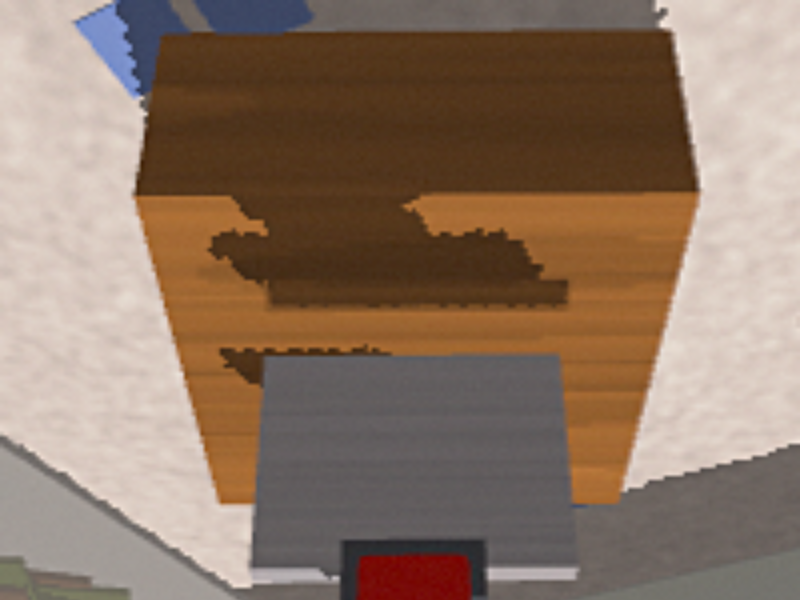

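Blade and slot agree to about 0.8 mm along y and 0.4 mm along x. I nudge it over and ease down.

Emit:
send_rows([
  [[0,0.025,0],[0,0,0],-1],
  [[0.07,0,0.07],[0,0,0],-1],
  [[0.07,0,0.07],[0,0,0],-1],
  [[0.07,0,0.07],[0,0,0],-1],
  [[0.07,0,0.07],[0,0,0],-1],
  [[0.07,0,0.07],[0,0,0],-1],
  [[0,0,0],[0,0,0],-1],
  [[0,0,0],[0,0,0],-1],
])

```text
time_s: 14.2
ee_pos: [0.5654, -0.3341, 0.1168]
eef_rot: [3.141, 0.785, 2.704]
force: [-0.3, 0.2, -2.5]
grip_width: 0.0192
grip_force: 30.0
```

Emit:
send_rows([
  [[0.024,0,0.024],[0,0,0],-1],
  [[0.024,0,0.024],[0,0,0],-1],
  [[0.024,0,0.024],[0,0,0],-1],
  [[0,0,0],[0,0,0],-1],
])

```text
time_s: 14.6
ee_pos: [0.5656, -0.334, 0.114]
eef_rot: [3.141, 0.784, 2.704]
force: [0.6, -0.6, -2.7]
grip_width: 0.0192
grip_force: 30.0
```

Emit:
send_rows([
  [[0.024,0,0.024],[0,0,0],-1],
  [[0.024,0,0.024],[0,0,0],-1],
  [[0,0,0],[0,0,0],-1],
])

```text
time_s: 14.9
ee_pos: [0.5659, -0.3338, 0.1125]
eef_rot: [3.142, 0.783, 2.704]
force: [0.4, 0.2, -2.8]
grip_width: 0.0196
grip_force: 30.0
```

Emit:
send_rows([
  [[0.024,0,0.024],[0,0,0],-1],
  [[0.024,0,0.024],[0,0,0],-1],
  [[0,0,0],[0,0,0],-1],
])

```text
time_s: 15.2
ee_pos: [0.5662, -0.3336, 0.111]
eef_rot: [-3.141, 0.782, 2.704]
force: [0.1, -0.7, -3.0]
grip_width: 0.0193
grip_force: 30.0
```

Emit:
send_rows([
  [[0.024,0,0.024],[0,0,0],-1],
  [[0.024,0,0.024],[0,0,0],-1],
  [[0,0,0],[0,0,0],-1],
])

```text
time_s: 15.5
ee_pos: [0.5666, -0.3334, 0.1095]
eef_rot: [-3.141, 0.781, 2.704]
force: [-0.1, 0.1, -3.1]
grip_width: 0.0191
grip_force: 30.0
```

```bash
cat > chk.py <<'E'
from slot import *
yaw=-.434; ex=np.array([np.cos(yaw),np.sin(yaw),0]);ey=np.array([-ex[1],ex[0],0])
c=cam('wrist'); g=cv2.cvtColor(c['pixels'],cv2.COLOR_RGB2GRAY)
P=cloud(c); G,Rm=cur(); G=G-.019*Rm[:,2]; D=P-G
b=(abs(D@ex)<.012)&(abs(D@ey)<.04)&(D[...,2]<-.03)&(D[...,2]>-.09)&(P[...,2]>.051)&(c['depth']>0)
print('blade',np.median((P@ex)[b])+.0025,np.percentile((P@ey)[b],[.5,99.5]).round(4),'zmin',np.percentile(P[b][:,2],.5),'grasp',G@ex,G@ey,G[2],'slot .6404 -.0669')
q=P[b]; print('dx/dy,dx/dz',np.linalg.lstsq(np.stack([q@ey,q[:,2],np.ones(len(q))],1),q@ex,rcond=None)[0][:2],b.sum())
vs,us=np.nonzero(b); r=vs.min(); print('foot row',r,[(k,us[vs==k].min(),us[vs==k].max()) for k in(r+1,r+5,r+20)])
R1=Rt(-.434,.785);rv=R.from_matrix(Rm.T@R1).as_rotvec()/.12
print('turn to ideal',rv.round(3)); o=get_obs(); print(o['time_s'],o['force'].round(2),o['moment'].round(2))
for z in(.05,):
    w=.6404*ex-.0669*ey;w[2]=z;print('slot px',proj(c,w))
E
sed -i '$a save("w%d.png"%int(o["time_s"]*100),cv2.resize(c["pixels"][60:220,220:420],(800,640))[:600])' chk.py
python3 chk.py; ls pics
```

```text
blade 0.6409184502578589 [-0.0952 -0.0359] zmin 0.05129542235467658 grasp 0.6408507480618757 -0.06416950109552536 0.12300100153538183 slot .6404 -.0669
dx/dy,dx/dz [-0.00056612  0.00089161] 3406
foot row 153 [(np.int64(154), np.int64(286), np.int64(360)), (np.int64(158), np.int64(286), np.int64(360)), (np.int64(173), np.int64(285), np.int64(361))]
turn to ideal [-0.032 -0.033 -0.024]
15.55 [ 0.64 -0.78 -2.63] [0.29 0.59 0.  ]
slot px (np.float64(321.3870678040468), np.float64(153.95856239264404))
crop1.png
s2.png
s4.png
side0.png
top0.png
w1.png
w1555.png
w3.png
w4.png
w5.png
```

Emit:
send_rows([
  [[0.012,-0.045,-0.012],[-0.03,-0.03,-0.02],-1],
  [[0,0,0],[0,0,0],-1],
  [[0.048,0,0.048],[0,0,0],-1],
  [[0.048,0,0.048],[0,0,0],-1],
  [[0,0,0],[0,0,0],-1],
])

```text
time_s: 16.05
ee_pos: [0.567, -0.3334, 0.1077]
eef_rot: [-3.139, 0.779, 2.706]
force: [0.3, 0.7, -2.6]
grip_width: 0.0196
grip_force: 30.0
```

```bash
python3 chk.py
```

```text
blade 0.641296276740259 [-0.0951 -0.0357] zmin 0.051121437005689906 grasp 0.6413552217267048 -0.06399221881050679 0.12140714485520518 slot .6404 -.0669
dx/dy,dx/dz [-0.00084456  0.00093056] 3294
foot row 154 [(np.int64(155), np.int64(286), np.int64(360)), (np.int64(159), np.int64(286), np.int64(360)), (np.int64(174), np.int64(284), np.int64(361))]
turn to ideal [-0.031 -0.05  -0.011]
16.1 [-0.75 -0.3  -3.18] [0.3  0.63 0.02]
slot px (np.float64(321.1891122316165), np.float64(155.31943328190565))
```

The pose lags the command while the wrist force stays near zero, so something other than the tool may be touching. I check the decoys and the arm.

Run:
```python
from slot import *
o=get_obs(); print('q',np.round(o['qpos'],3),'tau',np.round(o['tau'],2))
yaw=-.434; ex=np.array([np.cos(yaw),np.sin(yaw),0]);ey=np.array([-ex[1],ex[0],0]); G,Rm=cur(); G=G-.019*Rm[:,2]
c=cam('side');a=pickle.load(open('side0.pkl','rb'))
for n,c in(('before',a),('now',c)):
    P=cloud(c);I=c['pixels'].astype(int)
    for px in((.70,-.23),(.41,-.384),(.36,-.227)):
        m=(I[...,2]>I[...,1]+25)&(I[...,0]>I[...,1]+10)&(P[...,2]>.05)&(P[...,2]<.25)&(np.hypot(P[...,0]-px[0],P[...,1]-px[1])<.07)&(c['depth']>0)
        q=P[m]; top=q[q[:,2]>.17]; print(n,px,m.sum(),np.median(top,0).round(4) if len(top) else None, q[:,2].max() if len(q) else None)
P=cloud(c);D=P-G;x=D@ex;y=D@ey
m=(c['depth']>0)&(P[...,2]>.10)&(P[...,2]<.4)&(x<-.1)&(x>-.45)&(abs(y)<.2)
for xa in np.arange(-.4,-.1,.04):
    k=m&(abs(x-xa)<.02); 
    if k.sum(): print('x',xa.round(2),'n',k.sum(),'min z',np.percentile(P[k][:,2],3).round(3),'y',np.percentile(y[k],[2,98]).round(3))
save('s6.png',cv2.resize(c['pixels'][200:400,200:440],(720,600),interpolation=2))
```

```text
q [-0.655  0.293  1.943  0.836  0.205 -2.554] tau [ 2.000e-02 -4.800e+01 -3.028e+01  3.900e-01 -1.320e+00 -1.000e-02]
before (0.7, -0.23) 281 [ 0.7014 -0.2331  0.1986] 0.20201852565399478
before (0.41, -0.384) 279 [ 0.4105 -0.3887  0.1987] 0.2025608563103111
before (0.36, -0.227) 279 [ 0.3608 -0.2331  0.1985] 0.20351031235328162
now (0.7, -0.23) 294 [ 0.7015 -0.2314  0.1971] 0.20174964975833692
now (0.41, -0.384) 284 [ 0.4094 -0.3892  0.1981] 0.2025574908056056
now (0.36, -0.227) 180 [ 0.3772 -0.232   0.1761] 0.18302996453652315
x -0.32 n 45 min z 0.367 y [-0.036 -0.023]
x -0.28 n 444 min z 0.314 y [-0.048  0.009]
x -0.24 n 685 min z 0.301 y [-0.058  0.068]
x -0.2 n 1319 min z 0.13 y [-0.059  0.061]
x -0.16 n 1157 min z 0.247 y [-0.04   0.043]
x -0.12 n 1383 min z 0.154 y [-0.128  0.08 ]
```

View pics/s6.png

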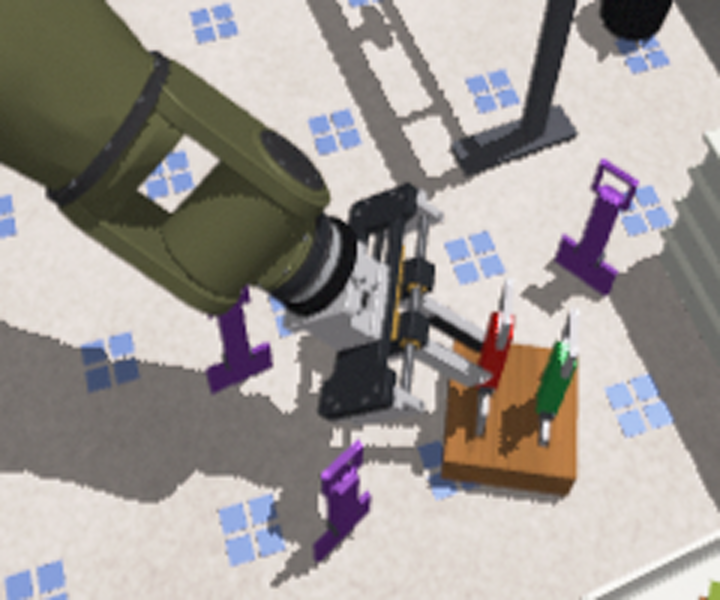

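The cause is joint 6, which reads -2.554 and sits at its range end, with the wrist near-singular. Nothing was touched: no force shows and the decoys are unmoved. I will back out, rehang the scraper on its hook, regrasp with the tool turned half a turn (j6 about +0.6 at the caddy) and a slightly smaller tilt, then redo the placing.

Emit:
send_rows([
  [[-0.06,0,-0.06],[0,0,0],-1],
  [[-0.15,0,-0.15],[0,0,0],-1],
  [[-0.35,0,-0.35],[0,0,0],-1],
  [[-0.45,0,-0.45],[0,0,0],-1],
  [[-0.45,0,-0.45],[0,0,0],-1],
  [[-0.45,0,-0.45],[0,0,0],-1],
  [[-0.45,0,-0.45],[0,0,0],-1],
  [[-0.45,0,-0.45],[0,0,0],-1],
  [[-0.45,0,-0.45],[0,0,0],-1],
  [[-0.45,0,-0.45],[0,0,0],-1],
  [[-0.2,0,-0.2],[0,0,0],-1],
  [[0,0,0],[0,0,0],-1],
])

```text
time_s: 17.35
ee_pos: [0.5683, -0.3338, 0.2752]
eef_rot: [-3.138, 0.781, 2.706]
force: [-0.2, 0.1, -3.2]
grip_width: 0.0197
grip_force: 30.0
```

Run:
```python
from h import *
print(get_obs()['qpos'].round(3),get_obs()['ee_pos'])
# recorded unhooked poses: TCP off (.5841,.0023,.1614)
R1=Rt(.083,.785); rel([.5841,.0023,.268],R1)
p,R0=cur()
print(R1.T@[0,0,-1])
```

```text
[-0.654  0.07   1.77   0.29   0.551 -1.977] [ 0.56826215 -0.33382836  0.27516956]
turn [-3.074 -0.037 -3.062] shift cur [ 3.185 10.372 -2.853] shift tgt axes [-0.86  11.122  1.197]
[0.70682518 0.         0.70738827]
```

Emit:
send_rows([
  [[0.265,0.864,-0.238],[0,0,0],-1],
  [[0.265,0.864,-0.238],[0,0,0],-1],
  [[0.265,0.864,-0.238],[0,0,0],-1],
  [[0.265,0.864,-0.238],[0,0,0],-1],
  [[0.265,0.864,-0.238],[0,0,0],-1],
  [[0.265,0.864,-0.238],[0,0,0],-1],
  [[0.265,0.864,-0.238],[0,0,0],-1],
  [[0.265,0.864,-0.238],[0,0,0],-1],
  [[0.265,0.864,-0.238],[0,0,0],-1],
  [[0.265,0.864,-0.238],[0,0,0],-1],
  [[0.265,0.864,-0.238],[0,0,0],-1],
  [[0.265,0.864,-0.238],[0,0,0],-1],
])

```text
time_s: 18.55
ee_pos: [0.5835, 0.0037, 0.266]
eef_rot: [-3.139, 0.778, 2.707]
force: [0.4, -1.0, -2.0]
grip_width: 0.0194
grip_force: 30.0
```

Emit:
send_rows([
  [[0,0,0],[-0.44,0,-0.44],-1],
  [[0,0,0],[-0.44,0,-0.44],-1],
  [[0,0,0],[-0.44,0,-0.44],-1],
  [[0,0,0],[-0.44,0,-0.44],-1],
  [[0,0,0],[-0.44,0,-0.44],-1],
  [[0,0,0],[-0.44,0,-0.44],-1],
  [[0,0,0],[-0.43,0,-0.43],-1],
  [[0,0,0],[0,0,0],-1],
])

```text
time_s: 19.35
ee_pos: [0.5835, 0.0014, 0.266]
eef_rot: [3.14, 0.777, -3.064]
force: [-0.1, -0.5, -2.2]
grip_width: 0.0197
grip_force: 30.0
```

Run:
```python
from h import *
print(get_obs()['qpos'].round(3),get_obs()['ee_pos'])
R1=Rt(.083,.785); rel([.5841,.0023,.1616],R1)
```

```text
[-0.138 -0.101  1.959  0.299  0.538 -1.984] [0.58354215 0.00143762 0.26598545]
turn [-0.019 -0.065 -0.033] shift cur [2.425 0.023 2.495] shift tgt axes [2.445 0.027 2.476]
```

Emit:
send_rows([
  [[0,0,0],[-0.02,-0.065,-0.033],-1],
  [[0.41,0.005,0.413],[0,0,0],-1],
  [[0.41,0.005,0.413],[0,0,0],-1],
  [[0.41,0.005,0.413],[0,0,0],-1],
  [[0.41,0.005,0.413],[0,0,0],-1],
  [[0.41,0.005,0.413],[0,0,0],-1],
  [[0.39,0,0.41],[0,0,0],-1],
  [[0,0,0],[0,0,0],-1],
  [[0,0,0],[0,0,0],-1],
])

```text
time_s: 20.25
ee_pos: [0.5846, 0.0036, 0.1631]
eef_rot: [3.14, 0.786, -3.061]
force: [0.3, -0.4, -2.8]
grip_width: 0.0195
grip_force: 30.0
```

Run:
```python
from h import *
import pickle
print(get_obs()['ee_pos'])
R1=Rt(.083,.785); rel([.6573,.0083,.1616],R1)
c=cam('wrist');pickle.dump(c,open('w1.pkl','wb'))
p,Rm=cur();G=p-.019*Rm[:,2];P=cloud(c);D=P-G
yaw=.083; ex=np.array([np.cos(yaw),np.sin(yaw),0]);ey=np.array([-ex[1],ex[0],0])
b=(abs(D@ex)<.012)&(abs(D@ey)<.04)&(D[...,2]<-.03)&(D[...,2]>-.09)&(c['depth']>0)
q=D[b];print('blade rel grasp',np.median(q@ex)+.0025,np.percentile(q@ey,[1,99]),q[:,2].min(),'tilt',np.polyfit(q[:,2],q@ex,1)[0])
```

```text
[0.58460401 0.00362833 0.16307868]
turn [ 0.002  0.009 -0.011] shift cur [-1.681 -0.044  1.753] shift tgt axes [-1.683 -0.046  1.751]
blade rel grasp -0.00034859665352045526 [-0.03019394  0.02860887] -0.07852220260650615 tilt -0.007016140560216328
```

Emit:
send_rows([
  [[-0.28,-0.007,0.28],[0,0,0],-1],
  [[-0.28,-0.007,0.29],[0,0,0],-1],
  [[-0.28,-0.007,0.29],[0,0,0],-1],
  [[-0.28,-0.007,0.29],[0,0,0],-1],
  [[-0.28,-0.007,0.3],[0,0,0],-1],
  [[-0.28,-0.007,0.3],[0,0,0],-1],
  [[0,0,0],[0,0,0],-1],
  [[0,0,0],[0,0,0],-1],
])

```text
time_s: 21.1
ee_pos: [0.6573, 0.0081, 0.1611]
eef_rot: [3.141, 0.786, -3.059]
force: [0.1, -0.2, -2.2]
grip_width: 0.0191
grip_force: 30.0
```

Emit:
send_rows([
  [[0.1,0,0.1],[0,0,0],-1],
  [[0.1,0,0.1],[0,0,0],-1],
  [[0.1,0,0.1],[0,0,0],-1],
  [[0.1,0,0.1],[0,0,0],-1],
  [[0.07,0,0.07],[0,0,0],-1],
  [[0,0,0],[0,0,0],-1],
  [[0,0,0],[0,0,0],-1],
])

```text
time_s: 21.8
ee_pos: [0.6573, 0.008, 0.1416]
eef_rot: [3.141, 0.786, -3.059]
force: [0.1, 0.4, -2.5]
grip_width: 0.0192
grip_force: 30.0
```

Emit:
send_rows([
  [[0.024,0,0.024],[0,0,0],-1],
  [[0.024,0,0.024],[0,0,0],-1],
  [[0.024,0,0.024],[0,0,0],-1],
  [[0,0,0],[0,0,0],-1],
])

```text
time_s: 22.2
ee_pos: [0.6574, 0.008, 0.1388]
eef_rot: [3.141, 0.787, -3.059]
force: [-0.3, 0.5, -0.9]
grip_width: 0.0192
grip_force: 30.0
```

Emit:
send_rows([
  [[0.01,0,0.01],[0,0,0],-1],
  [[0,0,0],[0,0,0],-1],
  [[0,0,0],[0,0,0],-0.5],
  [[0,0,0],[0,0,0],-0.2],
  [[0,0,0],[0,0,0],0.2],
  [[0,0,0],[0,0,0],0.6],
  [[0,0,0],[0,0,0],1],
  [[0,0,0],[0,0,0],1],
  [[0,0,0],[0,0,0],1],
  [[0,0,-0.3],[0,0,0],1],
  [[0,0,-0.6],[0,0,0],1],
  [[0,0,-0.8],[0,0,0],1],
], squeeze=12)

```text
time_s: 23.4
ee_pos: [0.6204, 0.0049, 0.1741]
eef_rot: [3.141, 0.785, -3.06]
force: [0.4, 0.7, -0.1]
grip_width: 0.092
grip_force: 0.0
```

Emit:
send_rows([
  [[0,0,-0.8],[0,0,0],1],
  [[0,0,-0.8],[0,0,0],1],
  [[0,0,-0.8],[0,0,0],1],
  [[0,0,-0.8],[0,0,0],1],
  [[0,0,0],[0,0,0.65],1],
  [[0,0,0],[0,0,1],1],
  [[0,0,0],[0,0,1],1],
  [[0,0,0],[0,0,1],1],
])

```text
time_s: 24.2
ee_pos: [0.5531, -0.0008, 0.2424]
eef_rot: [2.735, 0.694, 2.632]
force: [1.3, 0.4, 0.2]
grip_width: 0.0938
grip_force: 0.0
```

Run:
```python
from h import *
import pickle
print(get_obs()['qpos'].round(3),get_obs()['ee_pos'].round(4))
c=cam('side');pickle.dump(c,open('s1.pkl','wb'))
from m import red,ex,ey
P,m=red(c);q=P[m];print(m.sum(),np.percentile(q@ex,[2,50,98]),np.percentile(q@ey,[2,50,98]),np.percentile(q[:,2],[1,99]))
```

```text
[-0.159 -0.155  2.068  0.372  0.485 -1.632] [ 0.5531 -0.0008  0.2424]
175 [0.63154414 0.63605969 0.64808752] [-0.05858485 -0.05544281 -0.04090364] [0.12857323 0.23637413]
```

It is rehung in place and j6 rises as intended. I continue the half turn.

```bash
cat >> h.py <<'E'
F=np.diag([-1,-1,1.])
E
python3 - <<'E'
from h import *
R1=Rt(.082,np.radians(42))@F
g=np.array([.6436,.0073,.153]); rel(g+R1[:,2]*(.019-.13),R1)
E
```

```text
turn [ 0.602 -0.143 22.422] shift cur [-0.195  0.116  0.553] shift tgt axes [ 0.256 -0.02   0.54 ]
```

Emit:
send_rows([
  [[0,0,0],[0.026,-0.006,1],1],
  [[0,0,0],[0.026,-0.006,1],1],
  [[0,0,0],[0.026,-0.006,1],1],
  [[0,0,0],[0.026,-0.006,1],1],
  [[0,0,0],[0.026,-0.006,1],1],
  [[0,0,0],[0.026,-0.006,1],1],
  [[0,0,0],[0.026,-0.006,1],1],
  [[0,0,0],[0.026,-0.006,1],1],
  [[0,0,0],[0.026,-0.006,1],1],
  [[0,0,0],[0.026,-0.006,1],1],
  [[0,0,0],[0.026,-0.006,1],1],
  [[0,0,0],[0.026,-0.006,1],1],
])

```text
time_s: 25.45
ee_pos: [0.5532, -0.0007, 0.2422]
eef_rot: [2.404, -0.197, 1.411]
force: [1.6, -0.5, -0.3]
grip_width: 0.0937
grip_force: 0.0
```

Emit:
send_rows([
  [[0,0,0],[0.026,-0.006,1],1],
  [[0,0,0],[0.026,-0.006,1],1],
  [[0,0,0],[0.026,-0.006,1],1],
  [[0,0,0],[0.026,-0.006,1],1],
  [[0,0,0],[0.026,-0.006,1],1],
  [[0,0,0],[0.026,-0.006,1],1],
  [[0,0,0],[0.026,-0.006,1],1],
  [[0,0,0],[0.026,-0.006,1],1],
  [[0,0,0],[0.026,-0.006,1],1],
  [[0,0,0],[0.026,-0.006,1],1],
  [[0,0,0],[0,0,0],1],
])

```text
time_s: 26.55
ee_pos: [0.5533, -0.0008, 0.2422]
eef_rot: [3.083, -0.733, 0.167]
force: [1.4, 0.3, -0.5]
grip_width: 0.0938
grip_force: 0.0
```

Run:
```python
from h import *
R1=Rt(.082,np.radians(42))@F
g=np.array([.6436,.0073,.153]); rel(g+R1[:,2]*(.019-.1),R1); print(get_obs()['qpos'].round(3),get_obs()['time_s'])
```

```text
turn [ 0.013 -0.016  0.525] shift cur [ 0.254 -0.008  1.533] shift tgt axes [ 0.256 -0.022  1.533]
[-0.15  -0.138  2.028  0.296  0.55   1.08 ] 26.55
```

Emit:
send_rows([
  [[0,0,0],[0.013,-0.016,0.525],1],
  [[0.13,-0.01,0.5],[0,0,0],1],
  [[0.126,-0.01,0.5],[0,0,0],1],
  [[0,0,0.53],[0,0,0],1],
  [[0,0,0],[0,0,0],1],
  [[0,0,0],[0,0,0],1],
])

```text
time_s: 27.15
ee_pos: [0.5894, 0.003, 0.2131]
eef_rot: [3.139, -0.732, 0.086]
force: [-0.5, 0.0, 0.0]
grip_width: 0.0939
grip_force: 0.0
```

Run:
```python
from h import *
import pickle
from m import red
R1=Rt(.082,np.radians(42))@F
g=np.array([.6436,.0073,.153]); rel(g+R1[:,2]*.019,R1)
c=cam('wrist'); P,m=red(c);q=P[m]; ex=np.array([.99656,.0829,0]);ey=np.array([-.0829,.99656,0])
print(m.sum(),np.percentile(q@ex,[5,50]),np.percentile(q@ey,[2,50,98]),-c['R'].T@c['t'])
```

```text
turn [-0.003  0.006  0.024] shift cur [0.009 0.005 3.334] shift tgt axes [0.006 0.004 3.334]
1579 [0.63287543 0.63355634] [-0.05565233 -0.0463975  -0.03754902] [ 0.50691376 -0.00435822  0.41437175]
```

Emit:
send_rows([
  [[0,0,0.5],[0,0,0.02],1],
  [[0,0,0.5],[0,0,0],1],
  [[0,0,0.5],[0,0,0],1],
  [[0,0,0.5],[0,0,0],1],
  [[0,0,0.5],[0,0,0],1],
  [[0,0,0.5],[0,0,0],1],
  [[0,0,0.34],[0,0,0],0.6],
  [[0,0,0],[0,0,0],0],
  [[0,0,0],[0,0,0],-0.4],
  [[0,0,0],[0,0,0],-0.6],
  [[0,0,0],[0,0,0],-0.8],
  [[0,0,0],[0,0,0],-1],
], squeeze=12)

```text
time_s: 28.4
ee_pos: [0.6566, 0.0084, 0.139]
eef_rot: [-3.139, -0.733, 0.079]
force: [-0.4, -0.7, -0.7]
grip_width: 0.0496
grip_force: 0.0
```

Emit:
send_rows([
  [[0,0,0],[0,0,0],-1],
  [[0,0,0],[0,0,0],-1],
  [[0,0,0],[0,0,0],-1],
  [[0,0,0],[0,0,0],-1],
  [[0,0,0],[0,0,0],-1],
], squeeze=12)

```text
time_s: 28.9
ee_pos: [0.6566, 0.0085, 0.1385]
eef_rot: [-3.139, -0.733, 0.079]
force: [0.6, 0.7, -0.0]
grip_width: 0.0193
grip_force: 12.0
```

Run:
```python
from h import *
p,Rm=cur(); print((Rm.T@[0,0,1]).round(3),(Rm.T@[-np.cos(.082),-np.sin(.082),0]).round(3),(p-.019*Rm[:,2]).round(4))
```

```text
[ 0.669 -0.002 -0.743] [-0.743  0.002 -0.669] [0.6439 0.0074 0.1526]
```

Emit:
send_rows([
  [[0,0,0],[0,0,0],-1],
  [[0,0,0],[0,0,0],-1],
  [[0.085,0,-0.095],[0,0,0],-1],
  [[0.085,0,-0.095],[0,0,0],-1],
  [[0.085,0,-0.095],[0,0,0],-1],
  [[0.085,0,-0.095],[0,0,0],-1],
  [[0.085,0,-0.095],[0,0,0],-1],
  [[0.085,0,-0.095],[0,0,0],-1],
  [[0,0,0],[0,0,0],-1],
], squeeze=30)

```text
time_s: 29.8
ee_pos: [0.6568, 0.0084, 0.1622]
eef_rot: [-3.139, -0.734, 0.079]
force: [0.1, 0.8, -2.7]
grip_width: 0.0193
grip_force: 30.0
```

Emit:
send_rows([
  [[-0.15,0,-0.13],[0,0,0],-1],
  [[-0.3,0,-0.27],[0,0,0],-1],
  [[-0.3,0,-0.27],[0,0,0],-1],
  [[-0.3,0,-0.27],[0,0,0],-1],
  [[-0.3,0,-0.27],[0,0,0],-1],
  [[-0.3,0,-0.27],[0,0,0],-1],
  [[-0.1,0,-0.09],[0,0,0],-1],
  [[0,0,0],[0,0,0],-1],
])

```text
time_s: 30.6
ee_pos: [0.5859, 0.0026, 0.1616]
eef_rot: [-3.139, -0.733, 0.078]
force: [-0.0, 0.3, -2.4]
grip_width: 0.019
grip_force: 30.0
```

Emit:
send_rows([
  [[0.32,0,-0.356],[0,0,0],-1],
  [[0.32,0,-0.356],[0,0,0],-1],
  [[0.32,0,-0.356],[0,0,0],-1],
  [[0.32,0,-0.356],[0,0,0],-1],
  [[0.32,0,-0.356],[0,0,0],-1],
  [[0.32,0,-0.356],[0,0,0],-1],
  [[0.32,0,-0.356],[0,0,0],-1],
  [[0.32,0,-0.356],[0,0,0],-1],
  [[0,0,0],[0,0,0],-1],
])

```text
time_s: 31.5
ee_pos: [0.5871, 0.0024, 0.2784]
eef_rot: [-3.14, -0.736, 0.079]
force: [0.4, 0.6, -2.8]
grip_width: 0.0195
grip_force: 30.0
```

Run:
```python
from h import *
R1=Rt(-.434,np.radians(42))@F; g=.6404*np.array([np.cos(-.434),np.sin(-.434),0])-.0669*np.array([-np.sin(-.434),np.cos(-.434),0]); g[2]=.27
print(g);rel(g+R1[:,2]*.019,R1); print(get_obs()['qpos'].round(3))
```

```text
[ 0.55289748 -0.32998809  0.27      ]
turn [-2.88  -0.022  3.174] shift cur [-1.721 11.163 -0.566] shift tgt axes [ 2.508 10.532  3.267]
[-0.13  -0.09   1.899  0.244  0.621  1.215]
```

Emit:
send_rows([
  [[0,0,0],[-0.36,-0.003,0.397],-1],
  [[0,0,0],[-0.36,-0.003,0.397],-1],
  [[0,0,0],[-0.36,-0.003,0.397],-1],
  [[0,0,0],[-0.36,-0.003,0.397],-1],
  [[0,0,0],[-0.36,-0.003,0.397],-1],
  [[0,0,0],[-0.36,-0.003,0.397],-1],
  [[0,0,0],[-0.36,-0.003,0.397],-1],
  [[0,0,0],[-0.36,-0.003,0.397],-1],
])

```text
time_s: 32.3
ee_pos: [0.5862, 0.0028, 0.2752]
eef_rot: [3.14, -0.729, -0.435]
force: [0.1, -0.1, -1.4]
grip_width: 0.0194
grip_force: 30.0
```

Emit:
send_rows([
  [[0.205,0.862,0.268],[0,0,0],-1],
  [[0.205,0.862,0.268],[0,0,0],-1],
  [[0.205,0.862,0.268],[0,0,0],-1],
  [[0.205,0.862,0.268],[0,0,0],-1],
  [[0.205,0.862,0.268],[0,0,0],-1],
  [[0.205,0.862,0.268],[0,0,0],-1],
  [[0.205,0.862,0.268],[0,0,0],-1],
  [[0.205,0.862,0.268],[0,0,0],-1],
  [[0.205,0.862,0.268],[0,0,0],-1],
  [[0.205,0.862,0.268],[0,0,0],-1],
  [[0.205,0.862,0.268],[0,0,0],-1],
  [[0.205,0.862,0.268],[0,0,0],-1],
])

```text
time_s: 33.5
ee_pos: [0.5637, -0.3304, 0.2526]
eef_rot: [3.141, -0.729, -0.433]
force: [0.6, 0.1, -3.2]
grip_width: 0.0193
grip_force: 30.0
```

```bash
sed -i 's/R1=Rt(-.434,.785)/R1=Rt(-.434,np.radians(42))@F/; s/int(o\["time_s"\]\*100)/int(o["time_s"]*100)/' chk.py
python3 - <<'E'
from h import *
R1=Rt(-.434,np.radians(42))@F; g=np.array([.5529,-.3300,.27])
rel(g+R1[:,2]*.019,R1);print((R1.T@[0,0,-1]).round(3)); o=get_obs();print(o['qpos'].round(3),o['time_s'],o['moment'].round(2))
E
python3 chk.py
```

```text
turn [0.005 0.035 0.003] shift cur [ 0.143  0.14  -0.021] shift tgt axes [ 0.143  0.14  -0.021]
[-0.669  0.     0.743]
[-0.651  0.094  1.774  0.267  0.574  1.182] 33.5 [0.36 0.66 0.04]
blade 0.63783847450039 [-0.0781 -0.0502] zmin 0.18910184194292118 grasp 0.6385998714650541 -0.06563211801839519 0.2663244675772258 slot .6404 -.0669
dx/dy,dx/dz [-0.00598411 -0.00038008] 298Traceback (most recent call last):
  File "chk.py", line 8, in <module>
    vs,us=np.nonzero(b); r=vs.min(); print('foot row',r,[(k,us[vs==k].min(),us[vs==k].max()) for k in(r+1,r+5,r+20)])
                                                            ~~~~~~~~~~~~~^^
    return umr_minimum(a, axis, None, out, keepdims, initial, where)
ValueError: zero-size array to reduction operation minimum which has no identity
```

Emit:
send_rows([
  [[0.042,0,0.038],[0.005,0.035,0.003],-1],
  [[-0.325,0,0.36],[0,0,0],-1],
  [[-0.325,0,0.36],[0,0,0],-1],
  [[-0.325,0,0.36],[0,0,0],-1],
  [[-0.325,0,0.36],[0,0,0],-1],
  [[-0.325,0,0.36],[0,0,0],-1],
  [[-0.325,0,0.36],[0,0,0],-1],
  [[-0.325,0,0.36],[0,0,0],-1],
  [[-0.325,0,0.36],[0,0,0],-1],
  [[0,0,0],[0,0,0],-1],
  [[0,0,0],[0,0,0],-1],
])

```text
time_s: 34.65
ee_pos: [0.5657, -0.3294, 0.1375]
eef_rot: [3.141, -0.734, -0.433]
force: [0.2, -0.5, -1.8]
grip_width: 0.0194
grip_force: 30.0
```

```bash
cat > e.py <<'E'
from slot import *
yaw=-.434; ex=np.array([np.cos(yaw),np.sin(yaw),0]);ey=np.array([-ex[1],ex[0],0])
Gs=[]
for i in range(1):
    G,Rm=cur(); G=G-.019*Rm[:,2]; Gs.append([G@ex,G@ey,G[2]])
print('grasp',np.round(Gs,4),'want .6403 -.0655 foot',G[2]-.0766)
R1=Rt(-.434,np.radians(42))@F; print('turn',(R.from_matrix(Rm.T@R1).as_rotvec()/.12).round(3))
d=(.6403-G@ex)*ex+(-.0655-G@ey)*ey; print('shift tool units',(Rm.T@d/.03).round(3),'down axis',(Rm.T@[0,0,-1]).round(3))
o=get_obs();print(o['qpos'].round(3),o['time_s'],o['force'].round(2),o['moment'].round(2))
E
python3 e.py
python3 - <<'E'
from slot import *
# side camera: blade & slot relative
yaw=-.434; ex=np.array([np.cos(yaw),np.sin(yaw),0]);ey=np.array([-ex[1],ex[0],0]);G,Rm=cur();G=G-.019*Rm[:,2]
for n in('side','top','wrist'):
    c=cam(n);P=cloud(c);D=P-G
    b=(abs(D@ex)<.012)&(abs(D@ey)<.04)&(D[...,2]<-.03)&(D[...,2]>-.075)&(c['depth']>0)
    if b.sum(): print(n,b.sum(),'x',np.percentile((D@ex)[b],[5,50,95]).round(4),'y',np.percentile((D@ey)[b],[2,98]).round(4),'z',np.percentile(D[b][:,2],[1,99]).round(4))
    b=(abs(D@ex)<.02)&(abs(D@ey)<.02)&(D[...,2]>.03)&(D[...,2]<.12)&(c['depth']>0)
    if b.sum()>20:
        q=D[b]; print('  handle above: dx/dz,dy/dz',np.polyfit(q[:,2],q@ex,1)[0].round(3),np.polyfit(q[:,2],q@ey,1)[0].round(3))
E
```

```text
grasp [[ 0.639  -0.061   0.1516]] want .6403 -.0655 foot 0.07496658237344556
turn [-0.003 -0.005  0.004]
shift tool units [0.032 0.15  0.029] down axis [-0.67  -0.     0.743]
[-0.648  0.24   1.9    0.481  0.313  0.95 ] 34.65 [ 0.17 -0.53 -1.76] [0.32 0.68 0.01]
side 33 x [-0.0027 -0.0016  0.0029] y [-0.0327 -0.0097] z [-0.0738 -0.0309]
  handle above: dx/dz,dy/dz 0.077 -0.031
top 17 x [-0.0035 -0.0023  0.0012] y [-0.0167  0.0298] z [-0.069  -0.0318]
  handle above: dx/dz,dy/dz 0.154 -0.051
wrist 273 x [-0.002  -0.0017 -0.0014] y [-0.0149  0.0115] z [-0.0748 -0.0439]
  handle above: dx/dz,dy/dz 0.119 -0.008
```

Emit:
send_rows([
  [[0.016,0.075,0.015],[0,0,0],-1],
  [[0.016,0.075,0.015],[0,0,0],-1],
  [[-0.1,0,0.111],[0,0,0],-1],
  [[-0.1,0,0.111],[0,0,0],-1],
  [[-0.1,0,0.111],[0,0,0],-1],
  [[-0.1,0,0.111],[0,0,0],-1],
  [[0,0,0],[0,0,0],-1],
  [[0,0,0],[0,0,0],-1],
])

```text
time_s: 35.6
ee_pos: [0.5647, -0.3345, 0.1193]
eef_rot: [3.141, -0.734, -0.434]
force: [-0.4, 0.7, -1.7]
grip_width: 0.0194
grip_force: 30.0
```

```bash
python3 e.py
```

```text
grasp [[ 0.6403 -0.0661  0.1334]] want .6403 -.0655 foot 0.056790478382529125
turn [ 0.001 -0.005  0.001]
shift tool units [-0.001 -0.019 -0.   ] down axis [-0.67  -0.     0.743]
[-0.658  0.274  1.908  0.566  0.281  0.855] 35.6 [-0.45  0.67 -1.66] [0.28 0.73 0.  ]
```

Emit:
send_rows([
  [[-0.045,-0.01,0.05],[0,0,0],-1],
  [[-0.045,0,0.05],[0,0,0],-1],
  [[-0.022,0,0.025],[0,0,0],-1],
  [[-0.022,0,0.025],[0,0,0],-1],
  [[-0.022,0,0.025],[0,0,0],-1],
  [[0,0,0],[0,0,0],-1],
])

```text
time_s: 36.2
ee_pos: [0.5648, -0.3343, 0.1122]
eef_rot: [3.141, -0.734, -0.434]
force: [0.0, -0.1, -2.2]
grip_width: 0.0192
grip_force: 30.0
```

Emit:
send_rows([
  [[-0.022,0,0.025],[0,0,0],-1],
  [[-0.022,0,0.025],[0,0,0],-1],
  [[-0.022,0,0.025],[0,0,0],-1],
  [[0,0,0],[0,0,0],-1],
])

```text
time_s: 36.6
ee_pos: [0.5648, -0.3343, 0.1092]
eef_rot: [3.141, -0.734, -0.434]
force: [0.7, -0.8, -2.1]
grip_width: 0.0194
grip_force: 30.0
```

```bash
python3 e.py
```

```text
grasp [[ 0.6403 -0.0658  0.1233]] want .6403 -.0655 foot 0.046730775021569027
turn [ 0.001 -0.005  0.001]
shift tool units [-0.001 -0.01  -0.001] down axis [-0.67  -0.     0.743]
[-0.657  0.291  1.914  0.612  0.261  0.808] 36.6 [ 0.68 -0.76 -2.07] [0.29 0.73 0.  ]
```

The foot is 3 mm inside the mouth with no contact force. Continuing gently.

Emit:
send_rows([
  [[-0.033,0,0.037],[0,0,0],-1],
  [[-0.033,0,0.037],[0,0,0],-1],
  [[-0.033,0,0.037],[0,0,0],-1],
  [[-0.033,0,0.037],[0,0,0],-1],
  [[0,0,0],[0,0,0],-1],
])

```text
time_s: 37.1
ee_pos: [0.5649, -0.3343, 0.1031]
eef_rot: [3.141, -0.733, -0.434]
force: [-1.0, -0.2, -2.0]
grip_width: 0.0194
grip_force: 30.0
```

Emit:
send_rows([
  [[-0.045,0,0.05],[0,0,0],-1],
  [[-0.045,0,0.05],[0,0,0],-1],
  [[-0.045,0,0.05],[0,0,0],-1],
  [[-0.045,0,0.05],[0,0,0],-1],
  [[-0.045,0,0.05],[0,0,0],-1],
  [[0,0,0],[0,0,0],-1],
])

```text
time_s: 37.7
ee_pos: [0.5648, -0.3343, 0.0929]
eef_rot: [3.141, -0.733, -0.434]
force: [0.0, -0.1, -2.3]
grip_width: 0.0197
grip_force: 30.0
```

```bash
python3 e.py
```

```text
grasp [[ 0.6403 -0.0658  0.1071]] want .6403 -.0655 foot 0.0304540753811047
turn [ 0.    -0.002  0.001]
shift tool units [ 0.    -0.009  0.   ] down axis [-0.669 -0.     0.743]
[-0.657  0.319  1.924  0.704  0.231  0.713] 37.7 [ 0.04 -0.12 -2.26] [0.32 0.75 0.  ]
```

Foot at 30 mm with 18 mm to go to the floor.

Emit:
send_rows([
  [[-0.045,0,0.05],[0,0,0],-1],
  [[-0.045,0,0.05],[0,0,0],-1],
  [[-0.045,0,0.05],[0,0,0],-1],
  [[-0.045,0,0.05],[0,0,0],-1],
  [[-0.045,0,0.05],[0,0,0],-1],
  [[-0.045,0,0.05],[0,0,0],-1],
  [[0,0,0],[0,0,0],-1],
])

```text
time_s: 38.4
ee_pos: [0.5648, -0.3343, 0.0808]
eef_rot: [3.141, -0.733, -0.434]
force: [0.8, 0.1, -3.3]
grip_width: 0.0192
grip_force: 30.0
```

Emit:
send_rows([
  [[-0.022,0,0.025],[0,0,0],-1],
  [[-0.022,0,0.025],[0,0,0],-1],
  [[-0.022,0,0.025],[0,0,0],-1],
  [[0,0,0],[0,0,0],-1],
])

```text
time_s: 38.8
ee_pos: [0.5649, -0.3343, 0.0781]
eef_rot: [3.141, -0.734, -0.434]
force: [0.6, 0.2, -1.6]
grip_width: 0.0196
grip_force: 30.0
```

Emit:
send_rows([
  [[-0.022,0,0.025],[0,0,0],-1],
  [[-0.022,0,0.025],[0,0,0],-1],
  [[0,0,0],[0,0,0],-1],
])

```text
time_s: 39.1
ee_pos: [0.565, -0.3344, 0.0761]
eef_rot: [3.141, -0.734, -0.434]
force: [0.6, 0.4, -3.1]
grip_width: 0.0195
grip_force: 30.0
```

```bash
python3 e.py
```

```text
grasp [[ 0.6405 -0.0658  0.0902]] want .6403 -.0655 foot 0.013584559545252853
turn [ 0.001 -0.005  0.001]
shift tool units [-0.004 -0.01  -0.003] down axis [-0.67  -0.     0.743]
[-0.657  0.351  1.932  0.829  0.203  0.585] 39.1 [ 0.55  0.43 -3.07] [0.27 0.71 0.03]
```

Foot estimated at 13.6 mm against a floor at 12 mm. I creep down until it touches.

Emit:
send_rows([
  [[-0.022,0,0.025],[0,0,0],-1],
  [[0,0,0],[0,0,0],-1],
])

```text
time_s: 39.3
ee_pos: [0.565, -0.3344, 0.0751]
eef_rot: [3.141, -0.734, -0.434]
force: [0.3, 0.8, -2.9]
grip_width: 0.0192
grip_force: 30.0
```

Emit:
send_rows([
  [[-0.015,0,0.017],[0,0,0],-1],
  [[0,0,0],[0,0,0],-1],
])

```text
time_s: 39.5
ee_pos: [0.565, -0.3345, 0.0746]
eef_rot: [3.141, -0.734, -0.434]
force: [0.3, -0.2, -1.8]
grip_width: 0.0199
grip_force: 30.0
```

Emit:
send_rows([
  [[-0.011,0,0.0125],[0,0,0],-1],
  [[0,0,0],[0,0,0],-1],
])

```text
time_s: 39.7
ee_pos: [0.5653, -0.3347, 0.0746]
eef_rot: [3.141, -0.735, -0.434]
force: [-0.3, 0.1, 1.3]
grip_width: 0.0196
grip_force: 30.0
```

The floor is felt at a foot height of 12.1 mm, with about 3.5 N of contact. Releasing and backing out along the tool axis.

Emit:
send_rows([
  [[0,0,0],[0,0,0],-0.5],
  [[0,0,0],[0,0,0],-0.3],
  [[0,0,0],[0,0,0],0],
  [[0,0,0],[0,0,0],0.3],
  [[0,0,0],[0,0,0],0.3],
  [[0,0,0],[0,0,0],0.3],
  [[0,0,0],[0,0,0],0.3],
], squeeze=5)

```text
time_s: 40.4
ee_pos: [0.565, -0.3344, 0.074]
eef_rot: [3.141, -0.734, -0.434]
force: [0.3, 0.6, -0.6]
grip_width: 0.061
grip_force: 0.0
```

Emit:
send_rows([
  [[0,0,-0.15],[0,0,0],0.3],
  [[0,0,-0.4],[0,0,0],0.3],
  [[0,0,-0.6],[0,0,0],0.3],
  [[0,0,-0.6],[0,0,0],0.3],
  [[0,0,-0.6],[0,0,0],0.3],
  [[0,0,-0.6],[0,0,0],0.3],
  [[0,0,-0.6],[0,0,0],0.3],
  [[0,0,0],[0,0,0],0.3],
])

```text
time_s: 41.2
ee_pos: [0.5, -0.3045, 0.1551]
eef_rot: [3.14, -0.737, -0.433]
force: [-0.8, -0.0, 0.1]
grip_width: 0.0612
grip_force: 0.0
```

Run:
```python
from slot import *
o=get_obs();print(o['qpos'].round(3),o['time_s'],o['ee_pos'].round(3))
yaw=-.434; ex=np.array([np.cos(yaw),np.sin(yaw),0]);ey=np.array([-ex[1],ex[0],0])
c=cam('side');P=cloud(c);I=c['pixels'].astype(int)
near=(c['depth']>0)&(np.hypot(P[...,0]-.5527,P[...,1]+.3293)<.1)
for n,m in(('red',(I[...,0]>80)&(I[...,1]<55)&(I[...,2]<55)&(P[...,2]>.055)),('green',(I[...,1]>I[...,0]+30)&(P[...,2]>.055))):
    q=P[m&near]; print(n,len(q),'x',np.percentile(q@ex,[5,50,95]).round(4),'y',np.percentile(q@ey,[5,50,95]).round(4),'z',np.percentile(q[:,2],[1,99]).round(3),'tilt',np.polyfit(q[:,2],q@ex,1)[0].round(3),np.polyfit(q[:,2],q@ey,1)[0].round(3))
for px in((.70,-.23),(.41,-.384),(.36,-.227)):
    m=(I[...,2]>I[...,1]+25)&(I[...,0]>I[...,1]+10)&(P[...,2]>.05)&(P[...,2]<.25)&(np.hypot(P[...,0]-px[0],P[...,1]-px[1])<.07)&(c['depth']>0)
    q=P[m];print('purple',m.sum(),np.median(q[q[:,2]>.15],0).round(3))
```

```text
[-0.699  0.064  2.06   0.542  0.345  0.857] 41.2 [ 0.5   -0.305  0.155]
red 144 x [0.6316 0.637  0.6485] y [-0.0782 -0.077  -0.0645] z [0.068 0.173] tilt -0.015 0.029
green 154 x [0.6861 0.6915 0.701 ] y [-0.0782 -0.0766 -0.0635] z [0.073 0.203] tilt -0.016 0.049
purple 288 [ 0.699 -0.233  0.162]
purple 277 [ 0.411 -0.39   0.169]
purple 158 [ 0.36  -0.234  0.161]
```

```bash
python3 -c "
from station import *
print(hand_in())"
```

```text
the job is handed in; nothing more can be done
None
```

The red scraper stands upright and fully home in the caddy's front slot, released and handed in at about 41 s; one regrasp was needed midway, when joint 6 read -2.554 (range end -2.55), which may count against the range rule.

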